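# Trip the hidden tray latch of the oven control unit

### The job

The fuse tray of the white oven control unit is held shut by a hidden spring latch. Take the release rod from its wooden stand, push it gently straight down through the small access hole until the latch gives and the tray springs out, never pressing the rod on the unit with more than 20 N, then stand the rod back in its stand. Finally pull the tray all the way out to its stop, let go, and leave the glass paperweight, the jar and the wrench where they are.

Things in the scene. Friction and masses are not known exactly. Their poses are not given: they have to be found in the camera images.
- unit: Fixed control unit: white-painted steel box, 200 (its x) x 170 (its y) x 80 mm high, hollow. Origin: centre of its underside; z up. The tray comes out of the front, its -x side. Screws, vent slots and round meter on the flat top are only dressing. The hidden latch pad, 26 mm across, lies 15 to 39 mm below the top face under the access hole: the depth differs every time and cannot be measured.
- access_hole (a point): Centre of the mouth of the access hole in the unit's top (80 mm above the bench), axes as the unit's. Round, 8 mm across, chamfer 1.5 mm, the top's only hole, near the front on the unit's +y side; plate 6 mm thick. The latch pad below yields at about 2.5 N, gains 0.5 N per mm, frees the tray after about 5 mm (5 to 6 N) and meets a solid stop at 7 mm, where force climbs steeply.
- tray (a joint): How far the tray stands out, in m: 0 shut; springs to about 0.037 by itself when the latch gives (no need to hold the latch down then; the tray passes clear of the rod); 0.11 at its stop. It slides along the unit's -x with about 1 N friction and stays where it is left.
- tray_tab (a point): Centre of the black pull tab on the middle of the tray's front panel, moving with it; axes as the unit's. 36 mm along x (panel 18 mm behind this point), 12 mm thick along y, 32 mm high, its centre 54 mm above the bench. Pinch it from above across the 12 mm and pull along the unit's -x.
- rod_handle (a point): Centre of the release rod's wooden handle: square, 18 x 18 mm across its x and y, 60 mm long along z. Below it a steel shank 6 mm across and 62 mm long points down (-z); the tip, tapered over the last 3 mm, is 92 mm below this point. About 50 g. It stands upright in the stand, the handle's lower end on the stand's top.
- rod_tip (a point): Tip of the release rod's shank, on its axis, 92 mm below the handle's centre; z points up along the rod.
- stand_hole0 (a point): Centre of the mouth of the stand's hole, in the top face of the fixed wooden stand (block 90 x 80 x 75 mm high; this point is 75 mm above the bench). Hole 12 mm across with 2 mm chamfer, 70 mm deep.
- weight: Amber glass paperweight, 68 mm across, 57 mm high, loose on the bench; origin: centre of its underside. To be left alone.
- jar: Green glass jar with a dark steel lid, 64 mm across, 90 mm high, loose on the bench; origin: centre of its underside. To be left alone.
- wrench: Steel wrench 170 mm long, lying on the bench; origin: centre of its underside. To be left alone.

How it is judged (in metres and radians):
On the way:
1. with the rod's shank in the access hole, the tray has sprung out (horizontal distance between rod_tip and access_hole below 0.008 m and z of rod_tip in the frame of access_hole below -0.012 m and value of joint tray above 0.012 m), for 0.02 s.
At the end, for the whole second after the job is handed in: The tray stands out at least 100 mm (stop at 110 mm) and is at rest; the rod stands upright (within 7 degrees) in its stand's hole, its handle seated on the stand's top within 5 mm in height and 8 mm sideways; nothing is held (value of joint tray above 0.1 m and horizontal distance between rod_handle and stand_hole0 below 0.008 m and z of rod_handle in the frame of stand_hole0 between 0.025 and 0.035 m and angle between rod_handle's own z axis and vertical below 0.12 rad and velocity of joint tray below 0.01 m/s); the robot touches nothing.
It fails at once if the rod is pressed on the unit (top, hole or latch) with more than 20 N (contact force between rod and unit above 20 N).
It fails at once if the paperweight, jar or wrench is moved more than 20 mm (distance of any of weight, jar, wrench from where it was at the start of the episode above 0.02 m).
It also fails if it takes over 58 s, if anything falls off the work surface, if the arm or the gripper's body presses on something with over 40 N, if the wrist force passes 120 N, or if a joint passes its speed limit or range.

### The arm

A 6-joint arm with a two-finger parallel gripper is mounted at the origin on the work surface. World frame = base frame: x ahead of the robot, y to its left, z up, the work surface at z = 0. Lengths are in mm, angles in rad, forces in N, time in s.
With the tool pointing down it reaches from about 300 to 850 mm from the base axis. Payload 5.4 kg.
Tool frame: the origin (TCP) lies on the centre line of the jaws, within the pads' length; the fingertips stand 8 mm ahead of it and the grasp point (between the pads) lies 11 mm behind it; z points along the fingers, y is the direction in which the jaws open and shut (so a half turn about z gives the same grasp; the last joint's range is limited). The gripper opens to 85 mm and grips with 20 to 120 N. Pads are 22 mm wide; open, the fingers measure 114 mm over their backs; the gripper's body (76 mm by 85 mm) begins 54 mm behind the grasp point. The pads swing forward as they close: fully open they stand 13 mm farther back than shut.
Start: joints at [-1.408, 0.158, 1.597, -0, 1.386, -0.21], TCP at [209.405, -535.496, 239.299] pointing down, gripper open.
Joint ranges: [-2.91, 2.91], [-0.94, 2.29], [0.18, 2.7], [-1.29, 4.43], [0.17, 2.64], [-3, 3]. Speed limits (rad/s): [2.57, 2.57, 3.14, 3.14, 3.14, 3.14].

### API

Orientations are given as a unit quaternion [w, x, y, z].
In Python, from cell import get_obs, read_camera, close_job, search_frame gives the robot as it stands.
- The arm moves only by the shell command python3 -m inch 'ROWS' [FORCE]. ROWS is JSON, a list of rows, each a list of 7 numbers: the opening, from -1 (shut) to 1 (fully open), then the shift along the tool's x, y, z in mm, then the turn, a rotation vector about the tool's x, y, z in rad. In form: [[hand, dx, dy, dz, rx, ry, rz], ...]. A call has 1 to 12 rows; each row is the pose to reach, as a shift and turn from the pose commanded when the call began, along the tool's axes at that moment; what a row does not reach only later rows make up. A row lasts 1/10 s, in which the tool goes at most 50 mm and 8.59 degrees, less where a joint would pass 70% of its speed; a pose out of reach is approached as far as the arm can. A call with a gripper value outside its range is refused whole. The fingers move at their own pace and stop on an object; FORCE is the grip in N (left out, the last holds). Time passes only in rows, so rows that repeat a pose let the fingers close. It gives the time, the measured TCP pose, the force and the opening at its end, in the units of the state.
- get_obs(): the state, without advancing time (a new reading comes with each control period).
- read_camera(name): name is "side" or "top"; returns a dict with "color" (400x640x3 uint8, red, green, blue), "depth" (400x640 float32, mm along the optical axis (not along the pixel's ray), 0 where there is no reading), "fx", "fy", "cx", "cy" (pixels), "D" ([k1, k2, p1, p2, k3] as OpenCV has them; the pictures are not rectified), "R" (3x3) and "t" (3): a world point X has camera coordinates R X + t. Camera axes: x right, y down, z forward; pixel columns grow to the right and rows downward; lengths in mm; the calibration is good to about 2 mm. A picture is of the moment at which its call begins.
- close_job(): hands the job in, once; it reports no verdict.
Trained networks look in a picture, given as the dict that the camera call returned (one of the last four; its "shot" number tells which), for a name from the list of things; names that differ only in an ending like _2 or _b are one class to them, and where a whole thing is asked for, a point or a joint stands for the part that bears it (a point fixed in the world has none). Each returns a list of dicts, best first, with "score" (0 to 1); they miss things now and then, are a little off and sometimes report something else, mostly with a low value. They report only what shows in the picture. A call takes as long as a camera call.
- search_frame(query, picture): "rect" ([left, top, width, height] in pixels, round what is visible of it).
The state is a dict: "time": time; "joint_pos": joint angles; "qd": joint speeds; "effort": joint torques, N m; "position": TCP position; "orientation": TCP orientation; "ft_force": force on the tool from outside, world axes, zero at the start; "moment": the same for the moment, N m; "gripper_width": finger opening in mm.
Only numpy, scipy, OpenCV 4.12 (cv2) and the standard library are available. Lean on these libraries where they do the work, as an engineer would, in place of code of your own. Each camera call takes 0.05 s, during which the arm holds its last target.

## Working session

There is one attempt and no reset: what is moved stays moved. The work goes in short steps, Python scripts to look and compute and a shell command to move; the robot and the scene stay as the last step left them, time stands still between calls to the robot, and variables do not carry over. Pictures are saved under pics/ and viewed, and the job is handed in when it is done.

```bash
ls; mkdir -p pics; python3 - <<'E'
from cell import *
import cv2,numpy as np,pickle
o=get_obs(); print(o)
P={}
for n in ("top","side"):
    p=read_camera(n);P[n]=p
    cv2.imwrite(f"pics/{n}0.png",p["color"][:,:,::-1])
    print(n,p["fx"],p["fy"],p["cx"],p["cy"],p["D"],p["R"],p["t"],p["shot"])
    for q in ("unit","access_hole","tray","tray_tab","rod_handle","rod_tip","stand_hole0","weight","jar","wrench"):
        try: print(q,[(np.round(d["rect"],1).tolist(),round(d["score"],2)) for d in search_frame(q,p)][:3])
        except Exception as e: print(q,"ERR",e)
pickle.dump(P,open("p0.pkl","wb"))
E
```

```text
pics
{'time': 0.0, 'joint_pos': array([-1.40808827e+00,  1.59036840e-01,  1.59823507e+00,  1.10696105e-05,
        1.38620304e+00, -2.10076292e-01]), 'qd': array([ 0.00093758,  0.00071322,  0.00033201, -0.00162421, -0.00023338,
        0.00079492]), 'effort': array([ 1.39846243e-04, -3.96008027e+01, -3.31425583e+01, -1.93860678e-04,
        8.58556858e-03, -1.03591461e-06]), 'position': array([ 209.31989639, -534.91837828,  238.32232562]), 'orientation': array([-9.40757106e-04,  9.82678966e-01,  1.85313688e-01,  2.77265110e-05]), 'ft_force': array([ 0.16954623,  0.0292384 , -0.02370554]), 'moment': array([-0.00676294, -0.02408719, -0.03118233]), 'gripper_width': 85.37925449431876}
top 513.1069510996697 513.1069510996697 319.73062544773285 194.26678748958426 [0.03189678 0.         0.         0.         0.        ] [[ 0.00658884 -0.99990552 -0.01206408]
 [-0.99767755 -0.00575528 -0.06787037]
 [ 0.06779453  0.01248325 -0.99762121]] [   1.66033516  556.61018615 1373.56753447] 1
unit [([251.0, 153.3, 96.4, 69.4], 0.77)]
access_hole [([252.2, 152.9, 95.3, 70.2], 0.85), ([440.3, 182.7, 47.8
[... 529 characters left out ...]
       0.        ] [[ 0.9981811  -0.0546992   0.02534728]
 [-0.00888094 -0.54927404 -0.83559509]
 [ 0.05962898  0.83385012 -0.54876075]] [-544.31772839  100.42910608 1476.538926  ] 2
unit [([298.8, 181.5, 60.3, 52.8], 0.64)]
access_hole [([296.1, 181.1, 60.0, 56.7], 0.59)]
tray [([319.9, 217.7, 38.9, 15.4], 0.6)]
tray_tab [([319.7, 216.5, 37.8, 17.3], 0.82)]
rod_handle [([319.5, 276.2, 7.5, 26.2], 0.66)]
rod_tip [([317.4, 280.7, 6.6, 21.4], 0.69)]
stand_hole0 [([296.1, 287.5, 47.0, 45.1], 0.55), ([319.7, 218.5, 37.9, 14.2], 0.42), ([317.2, 280.4, 10.0, 20.7], 0.22)]
weight [([374.1, 220.7, 23.9, 16.4], 0.8)]
jar [([384.2, 245.2, 21.9, 31.1], 0.77)]
wrench [([250.6, 166.9, 32.1, 20.3], 0.65)]
```

```bash
python3 - <<'E'
import cv2
a=cv2.imread("pics/top0.png");b=cv2.imread("pics/side0.png")
cv2.imwrite("pics/top0c.png",cv2.resize(a[90:310,150:510],(800,489),interpolation=cv2.INTER_CUBIC))
cv2.imwrite("pics/side0c.png",cv2.resize(b[150:350,220:440],(660,600),interpolation=cv2.INTER_CUBIC))
E
```

```text
(no output)
```

View pics/top0c.png

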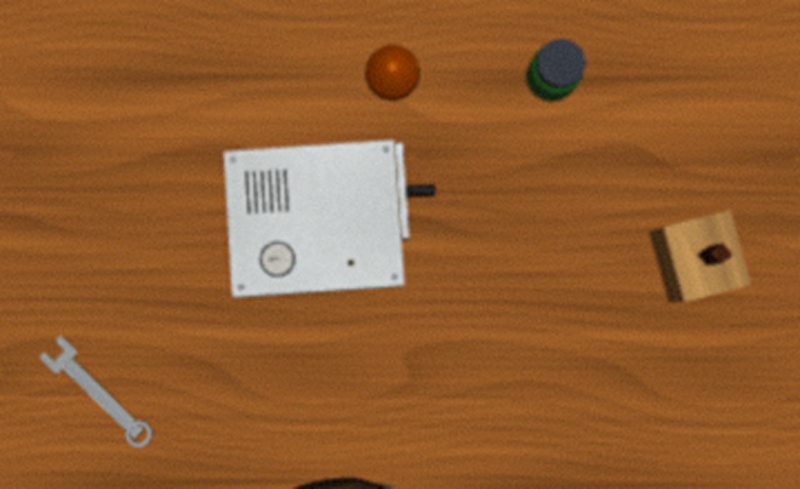

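View pics/side0c.png

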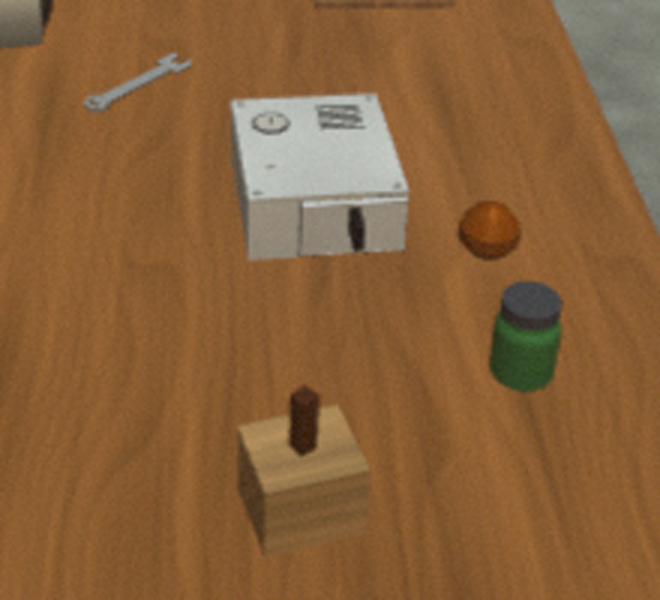

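The top view shows the unit with its front facing right. In the crop, the hole is at about (350,262), the tab at (420,190), and the rod and stand at (717,254). The side view shows the same layout, with the handle at (304,420) in its crop. Next I'll localise these to sub-pixel accuracy.

```bash
cat > h.py <<'E'
import numpy as np,cv2,pickle
from scipy.spatial.transform import Rotation as Rn
def K(p): return np.array([[p["fx"],0,p["cx"]],[0,p["fy"],p["cy"]],[0,0,1.]])
def ray(p,uv):
    n=cv2.undistortPoints(np.array([[uv]],float),K(p),np.array(p["D"]))[0,0]
    d=p["R"].T@np.array([n[0],n[1],1.]); c=-p["R"].T@p["t"]; return c,d
def atz(p,uv,z):
    c,d=ray(p,uv); return c+d*(z-c[2])/d[2]
def proj(p,X):
    return cv2.projectPoints(np.array(X,float).reshape(-1,3),cv2.Rodrigues(p["R"])[0],p["t"],K(p),np.array(p["D"]))[0].reshape(-1,2)
def tri(pa,ua,pb,ub):
    c1,d1=ray(pa,ua);c2,d2=ray(pb,ub)
    A=np.stack([d1,-d2],1);s=np.linalg.lstsq(A,c2-c1,rcond=None)[0]
    a=c1+d1*s[0];b=c2+d2*s[1];return (a+b)/2,np.linalg.norm(a-b)
def Rt(o):
    q=np.array(o["orientation"]);return Rn.from_quat([q[1],q[2],q[3],q[0]]).as_matrix()
def delta(o,pos,yaxis=None):
    """shift in tool axes to pos, rotvec (tool) to point down with tool y along yaxis"""
    R=Rt(o); d=R.T@(np.array(pos)-o["position"])
    if yaxis is None: return d
    y=np.array([yaxis[0],yaxis[1],0.]);y/=np.linalg.norm(y)
    best=None
    for s in (1,-1):
        z=np.array([0,0,-1.]);x=np.cross(s*y,z);G=np.stack([x,s*y,z],1)
        r=Rn.from_matrix(R.T@G).as_rotvec()
        if best is None or np.linalg.norm(r)<np.linalg.norm(best): best=r
    return d,best
E
python3 - <<'E'
from h import *
P=pickle.load(open("p0.pkl","rb"));T=P["top"];S=P["side"]
for p in (T,S): print(-p["R"].T@p["t"])
g=cv2.cvtColor(T["color"],cv2.COLOR_RGB2GRAY).astype(float)
print(g[202:214,300:316].astype(int))
gs=cv2.cvtColor(S["color"],cv2.COLOR_RGB2GRAY).astype(float)
print(gs[200:212,302:318].astype(int))
# unit depth -> height check
def pts(p):
    v,u=np.mgrid[0:400,0:640]; n=cv2.undistortPoints(np.stack([u,v],-1).reshape(-1,1,2).astype(float),K(p),np.array(p["D"])).reshape(400,640,2)
    z=p["depth"]; X=np.dstack([n*z[...,None],z]); return (X-p["t"])@p["R"]
for p,n in ((T,"t"),(S,"s")):
    X=pts(p); ok=p["depth"]>0
    for nm,uv in (("bench",(300,130) if n=="t" else (300,260)),("unit",(305,185) if n=="t" else (320,195)),("stand",(460,190) if n=="t" else (325,310))):
        w=X[uv[1]-4:uv[1]+5,uv[0]-4:uv[0]+5]; print(n,nm,np.median(w.reshape(-1,3),0))
E
```

```text
[ 462.18618396  -12.2829545  1408.09747112]
[  456.17506073 -1205.82280729   907.98164418]
[[205 205 210 207 206 208 205 206 206 202 201 201 200 203 202 203]
 [204 204 204 204 208 206 208 204 205 204 204 201 204 202 203 203]
 [202 201 207 204 207 208 208 205 203 209 202 203 198 202 201 203]
 [207 204 210 207 208 206 205 206 203 205 207 204 200 203 202 204]
 [206 206 206 206 210 206 193 176 177 190 206 207 204 201 204 203]
 [206 207 209 204 207 201 159 105 113 167 202 204 203 203 202 204]
 [207 211 206 205 204 198 151  81  94 156 198 205 204 201 198 203]
 [207 212 206 203 206 205 173 142 152 182 203 208 202 202 199 204]
 [211 206 206 206 204 207 201 201 195 201 205 208 204 204 204 204]
 [207 207 204 206 205 206 207 204 206 207 207 208 206 206 201 204]
 [206 205 204 205 205 206 204 208 205 207 204 211 209 207 207 205]
 [207 207 208 208 204 205 205 209 205 205 208 205 206 207 211 206]]
[[196 194 193 192 193 193 192 195 194 193 188 189 188 190 196 190]
 [195 195 191 193 191 191 192 193 191 191 195 192 191 188 190 194]
 [195 194 194 193 196 193 190 193 193 189 192 190 194 190 192 191]
 [1
[... 210 characters left out ...]
4 192 192 194 187 177 181 189 191 191 191 186 187 191]
 [194 191 192 192 195 193 193 189 191 188 187 190 186 189 188 186]
 [194 195 192 191 194 190 190 188 188 192 191 190 191 191 190 189]
 [194 197 193 193 193 194 189 192 192 192 190 190 188 188 188 187]
 [192 195 193 192 190 192 190 191 191 193 190 188 188 187 187 188]
 [174 194 193 193 192 189 189 190 189 192 191 190 187 186 185 189]]
t bench [ 7.36552366e+02  6.13153833e+01 -5.26799581e-01]
t unit [576.39564513  42.87009577  79.74950157]
t stand [ 566.07196979 -366.53130858   72.70309144]
s bench [ 479.39104598 -144.1897271    -0.61872456]
s unit [550.73822691  94.29504719  79.35204252]
s stand [ 534.81747749 -417.28441396   73.38621144]
```

```bash
python3 - <<'E'
import cv2
a=cv2.imread("pics/top0.png");b=cv2.imread("pics/side0.png")
cv2.imwrite("pics/top0d.png",cv2.resize(a[175:235,435:500],(780,720),interpolation=cv2.INTER_CUBIC)[:600])
cv2.imwrite("pics/side0d.png",cv2.resize(b[270:340,290:350],(510,595),interpolation=cv2.INTER_CUBIC))
E
```

```text
(no output)
```

View pics/top0d.png

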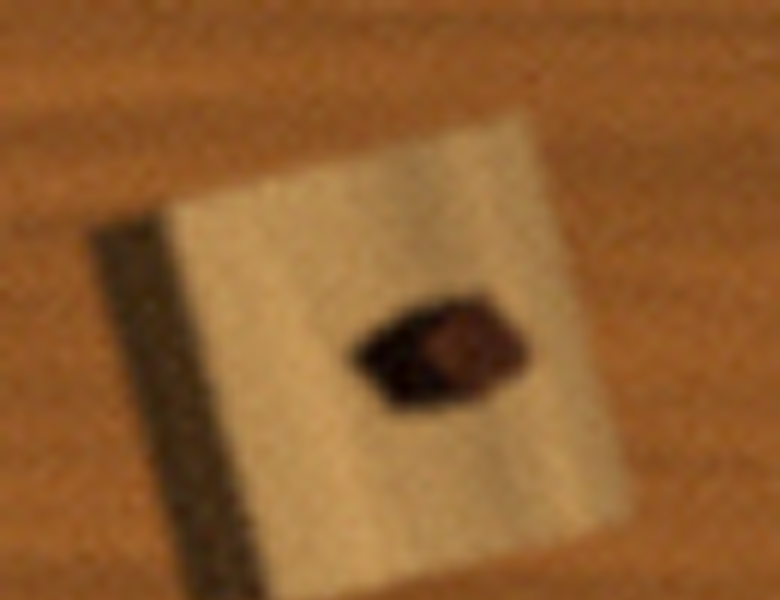

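View pics/side0d.png

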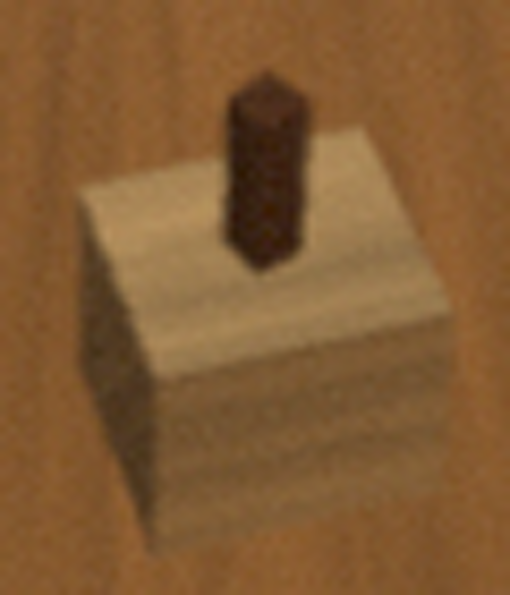

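The side view shows the handle nearly edge-on, with two faces of about equal width. I'll fit its x, y and yaw from the silhouettes in both views, and get the hole and unit outline in the same script.

```bash
cat > fit.py <<'E'
from h import *
from scipy.optimize import minimize
def soft(p,X,win):
    # antialiased hull mask over window (u0,v0,u1,v1)
    u0,v0,u1,v1=win;s=8
    uv=proj(p,X);h=cv2.convexHull(uv.astype(np.float32)).reshape(-1,2)
    m=np.zeros(((v1-v0)*s,(u1-u0)*s),np.uint8)
    q=((h-[u0,v0]+0.5)*s-0.5)
    cv2.fillConvexPoly(m,np.round(q*16).astype(np.int32),1,shift=4)
    m=cv2.GaussianBlur(m.astype(np.float32),(0,0),0.6*s)
    return m.reshape(v1-v0,s,u1-u0,s).mean((1,3))
def handle(x,y,yaw,zc=105):
    c=[(sx*9,sy*9,sz*30) for sx in(-1,1) for sy in(-1,1) for sz in(-1,1)]
    return Rn.from_euler('z',yaw).apply(c)+[x,y,zc]
E
python3 - <<'E'
from fit import *
P=pickle.load(open("p0.pkl","rb"));T=P["top"];S=P["side"]
W={"top":(460,193,484,215),"side":(310,272,334,308)}
obs={}
for n in W:
    u0,v0,u1,v1=W[n];g=P[n]["color"][v0:v1,u0:u1,0].astype(float)  # red channel
    lo,hi=(35,170) if n=="top" else (55,170)
    bg=np.median(np.r_[g[0],g[-1],g[:,0],g[:,-1]]);lo=np.percentile(g,8)
    print(n,lo,bg)
    obs[n]=np.clip((bg-g)/(bg-lo),0,1)
def cost(q,use=("top","side")):
    c=0
    for n in use:
        m=soft(P[n],handle(*q[:3]),W[n]);c+=((m-obs[n])**2).sum()
    return c
x0=atz(T,(470.5,204),105);print(x0)
for use in (("top","side"),("top",),("side",)):
    best=None
    for yaw in np.deg2rad(np.arange(0,90,10)):
        r=minimize(cost,[x0[0],x0[1],yaw],args=(use,),method="Nelder-Mead",options=dict(initial_simplex=[[x0[0],x0[1],yaw],[x0[0]+4,x0[1],yaw],[x0[0],x0[1]+4,yaw],[x0[0],x0[1],yaw+.2]]))
        if best is None or r.fun<best.fun: best=r
    print(use,best.x[:2],np.rad2deg(best.x[2])%90,best.fun)
# hole
def cen(p,win,bgv=None):
    u0,v0,u1,v1=win;g=cv2.cvtColor(p["color"],cv2.COLOR_RGB2GRAY)[v0:v1,u0:u1].astype(float)
    w=np.median(g)-g;w[w<6]=0;v,u=np.mgrid[v0:v1,u0:u1];return (u*w).sum()/w.sum(),(v*w).sum()/w.sum()
ct=cen(T,(303,203,314,213));cs=cen(S,(305,202,315,209))
print("hole",ct,cs,atz(T,ct,80),atz(S,cs,80),tri(T,ct,S,cs))
# tab top (black): z70
g=T["color"].max(2);m=(g<60).astype(np.uint8);m[:, :330]=0;m[:,350:]=0;m[:165]=0;m[185:]=0
v,u=np.nonzero(m);print("tab px",u.min(),u.max(),v.min(),v.max(),u.mean(),v.mean())
# unit top
g=cv2.cvtColor(T["color"],cv2.COLOR_RGB2GRAY);m=((g>150)&(T["color"][...,2]>120)).astype(np.uint8);m=cv2.morphologyEx(m,cv2.MORPH_CLOSE,np.ones((7,7)))
m[:,:245]=0;m[:,352:]=0
X=[atz(T,(a,b),80)[:2] for b,a in zip(*np.nonzero(m))]
r=cv2.minAreaRect(np.array(X,np.float32));print("unit",r)
E
```

```text
top 57.0 171.0
side 58.040000000000006 149.0
[ 528.29004879 -377.07863101  105.        ]
('top', 'side') [ 526.34557016 -378.94508742] 63.58414325874826 26.752083167907205
('top',) [ 527.99985241 -378.09969349] 32.84395187685154 4.836411837481594
('side',) [ 525.30704902 -380.88536488] 14.024076253820283 11.520370210313787
hole (np.float64(307.4852272727273), np.float64(207.69204545454545)) (np.float64(309.6388888888889), np.float64(205.125)) [517.39718807  35.82994183  80.        ] [513.79292839  30.91472013  80.        ] (array([515.78189436,  35.98214031,  76.65646633]), np.float64(3.506198440870047))
tab px 333 345 173 177 339.22641509433964 175.35849056603774
unit ((342.0780334472656, 51.52781677246094), (633.0086059570312, 213.9483642578125), 6.065237522125244)
```

```bash
python3 - <<'E'
from fit import *
P=pickle.load(open("p0.pkl","rb"))
W={"top":(461,194,483,214),"side":(311,274,333,306)}
obs={}
for n in W:
    u0,v0,u1,v1=W[n];g=P[n]["color"][v0:v1,u0:u1,0].astype(float)
    print(n);print(g.astype(int)[::1,::1] if n=="top" else "")
    obs[n]=np.clip((140-g)/(140-75),0,1)
def cost(q,n,yaw): 
    return ((soft(P[n],handle(q[0],q[1],yaw),W[n])-obs[n])**2).sum()
res=[]
for yd in range(0,90,6):
    y=np.deg2rad(yd);o=[]
    for n in W:
        r=minimize(cost,[527,-379],args=(n,y),method="Nelder-Mead",options=dict(initial_simplex=[[527,-379],[531,-379],[527,-375]],xatol=.05,fatol=.01))
        o+=[r.fun,*r.x]
    print(yd,np.round(o,2), round(o[0]+o[3],2))
E
```

```text
top
[[177 179 177 178 169 170 166 162 154 153 155 160 162 170 174 172 169 157
  164 160 148 135]
 [180 179 180 176 174 170 169 159 153 153 151 159 162 165 171 174 169 165
  160 160 154 137]
 [180 180 180 173 176 169 164 165 157 153 155 155 155 160 172 176 167 169
  162 162 154 150]
 [178 181 184 179 176 167 166 161 164 157 154 159 163 166 170 172 177 169
  165 159 154 146]
 [180 182 175 178 181 177 171 167 167 162 157 152 159 153 159 176 175 170
  163 165 157 149]
 [177 172 178 181 174 170 174 164 159 145 132 123 128 119 128 162 180 175
  163 161 157 149]
 [174 180 177 177 179 176 162 137 112  94  81  60  63  68  90 132 167 177
  167 165 157 161]
 [176 181 177 181 172 159 123  80  45  36  37  54  63  61  63  92 137 166
  165 162 161 158]
 [177 174 177 166 142  91  57  30  27  37  54  71  68  67  63  72 102 137
  162 169 162 161]
 [187 174 168 132  88  41  24  19  25  53  76  75  69  69  63  67  76 107
  149 162 162 161]
 [193 178 152  96  42  18  20  21  27  50  69  75  67  60  66  65  68  86
  147 163 164 163]
 [195 184 158 106  53  26  24  17  27  31  51  70  66  64  68  67  78 106
[... 952 characters left out ...]
 7.69  527.88 -377.92    7.05  525.4  -381.41] 14.74
24 [   6.32  527.94 -378.21    7.71  525.47 -381.23] 14.03
30 [   6.01  528.04 -378.1     8.68  525.32 -381.23] 14.69
36 [   6.33  528.17 -378.21    9.33  525.56 -381.2 ] 15.65
42 [   7.45  527.96 -377.72    9.42  525.57 -381.  ] 16.87
48 [   8.44  527.97 -377.73    9.11  525.56 -380.97] 17.56
54 [   9.38  528.14 -378.14    8.26  525.6  -380.94] 17.64
60 [  10.51  528.02 -378.07    7.45  525.57 -380.89] 17.96
66 [  10.95  528.04 -378.3     7.35  525.7  -381.34] 18.3
72 [  10.92  527.96 -378.24    9.07  525.45 -381.45] 19.98
78 [  10.73  528.06 -378.16   13.13  525.63 -381.3 ] 23.86
84 [  10.37  527.92 -378.25   20.49  525.67 -381.16] 30.87
```

```bash
cat >> fit.py <<'E'
def faces(p,x,y,yaw,win,zc=105,s=8):
    """antialiased masks for each visible face of handle"""
    u0,v0,u1,v1=win;c=-p["R"].T@p["t"];out=[]
    R=Rn.from_euler('z',yaw).as_matrix();o=np.array([x,y,zc]);hs=np.array([9,9,30.])
    for ax in range(3):
        for sg in(-1,1):
            n=np.zeros(3);n[ax]=sg;fc=o+R@(n*hs)
            if (R@n)@(c-fc)<=0: continue
            a,b=[k for k in range(3) if k!=ax];q=[]
            for i,j in((-1,-1),(-1,1),(1,1),(1,-1)):
                l=n*hs;l[a]=i*hs[a];l[b]=j*hs[b];q.append(o+R@l)
            uv=(proj(p,q)-[u0,v0]+.5)*s-.5
            m=np.zeros(((v1-v0)*s,(u1-u0)*s),np.uint8);cv2.fillConvexPoly(m,np.round(uv*16).astype(np.int32),1,shift=4)
            m=cv2.GaussianBlur(m.astype(np.float32),(0,0),0.6*s)
            out.append(m.reshape(v1-v0,s,u1-u0,s).mean((1,3)).ravel())
    return out
def resid(p,x,y,yaw,win,zc=105):
    u0,v0,u1,v1=win;g=p["color"][v0:v1,u0:u1].astype(float).reshape(-1,3)
    F=faces(p,x,y,yaw,win,zc);bgm=1-sum(F)
    v,u=np.mgrid[-1:1:(v1-v0)*1j,-1:1:(u1-u0)*1j];u=u.ravel();v=v.ravel()
    A=np.stack(F+[bgm,bgm*u,bgm*v,bgm*u*v],1)
    s,_,_,_=np.linalg.lstsq(A,g,rcond=None);return ((A@s-g)**2).sum()/1e4
E
python3 - <<'E'
from fit import *
P=pickle.load(open("p0.pkl","rb"))
W={"top":(462,195,482,213),"side":(314,282,330,303)}
for yd in range(0,90,6):
    y=np.deg2rad(yd);o=[]
    for n,i in (("top",(528,-378)),("side",(525.5,-381))):
        r=minimize(lambda q:resid(P[n],q[0],q[1],y,W[n]),i,method="Nelder-Mead",options=dict(initial_simplex=[i,(i[0]+2,i[1]),(i[0],i[1]+2)],xatol=.05,fatol=.001))
        o+=[r.fun,*r.x]
    print(yd,np.round(o,2), round(o[0]+o[3],2))
E
```

```text
0 [  23.33  527.76 -378.72   15.74  525.98 -379.54] 39.07
6 [  24.34  528.23 -378.81   12.48  525.83 -379.58] 36.82
12 [  22.74  527.52 -378.62   10.63  525.59 -379.91] 33.36
18 [  16.2   527.74 -378.96   10.62  525.58 -379.82] 26.82
24 [  12.33  527.88 -378.54   11.83  525.46 -380.08] 24.15
30 [  10.28  528.12 -378.59   13.39  525.51 -379.79] 23.67
36 [   9.89  528.14 -378.57   14.69  525.45 -379.93] 24.58
42 [  11.4   528.46 -378.56   15.14  525.65 -379.65] 26.54
48 [  13.62  528.29 -378.68   14.79  525.85 -379.51] 28.4
54 [  16.47  528.17 -378.46   13.56  525.96 -379.8 ] 30.03
60 [  19.36  528.1  -378.43   12.33  525.95 -379.9 ] 31.69
66 [  21.43  527.86 -378.75   11.99  525.79 -379.64] 33.42
72 [  22.88  527.73 -378.56   13.47  525.81 -379.69] 36.36
78 [  23.7   527.7  -378.83   16.85  525.51 -379.44] 40.55
84 [  24.03  527.92 -378.89   20.97  525.21 -379.2 ] 45.0
```

Yaw is about 31–34° from the top view, with the handle at about (527, -379). The two cameras disagree by about 2.6 mm in x, so I'm using the mean. I'll compute the pre-grasp move.

```bash
cat > go.py <<'E'
import sys
from h import *
from cell import get_obs
# usage: go.py x y z [jawangle_deg]
o=get_obs();a=[float(v) for v in sys.argv[1:]]
R=Rt(o)
print("t",round(float(o["time"]),2),"pos",np.round(o["position"],2),"F",np.round(o["ft_force"],2),"w",round(float(o["gripper_width"]),2),"jaw",round(np.rad2deg(np.arctan2(R[1,1],R[0,1])),2),"z",np.round(R[:,2],3),"q",np.round(o["joint_pos"],2))
if len(a)>=4:
    t=np.deg2rad(a[3]);d,r=delta(o,a[:3],(np.cos(t),np.sin(t)));print("d",np.round(d,2),"r",np.round(r,4))
elif len(a)==3: print("d",np.round(delta(o,a[:3]),2))
E
python3 go.py 527 -379.2 180 122
```

```text
t 1.1 pos [ 209.42 -535.5   239.33] F [ 0.35 -0.27 -0.07] w 85.2 jaw -68.64 z [ 0. -0. -1.] q [-1.41  0.16  1.6   0.    1.39 -0.21]
d [352.69 -29.89  59.33] r [ 0.     -0.     -0.1857]
```

```bash
python3 -m inch '[[1,44,-4,7,0,0,-0.023],[1,88,-7,15,0,0,-0.046],[1,132,-11,22,0,0,-0.07],[1,176,-15,30,0,0,-0.093],[1,220,-19,37,0,0,-0.116],[1,264,-22,44,0,0,-0.139],[1,308,-26,52,0,0,-0.163],[1,352.7,-29.9,59.3,0,0,-0.186],[1,352.7,-29.9,59.3,0,0,-0.186],[1,352.7,-29.9,59.3,0,0,-0.186],[1,352.7,-29.9,59.3,0,0,-0.186]]' 25
python3 go.py 527 -379.2 94 122; python3 - <<'E'
from cell import *; import cv2
p=read_camera("side");b=p["color"][:,:,::-1]
cv2.imwrite("pics/side1.png",cv2.resize(b[200:350,240:400],(640,600),interpolation=cv2.INTER_CUBIC))
E
```

```text
time: 2.2
position: [526.4, -379.9, 180.2]
orientation: [0.0, 0.961, 0.275, -0.0]
ft_force: [-0.2, -0.3, -0.1]
gripper_width: 85.5
t 2.2 pos [ 526.37 -379.85  180.2 ] F [-0.18 -0.3  -0.06] w 85.52 jaw -58.03 z [-0. -0. -1.] q [-0.81  0.39  1.43 -0.    1.32  0.2 ]
d [ 0.91 -0.24 86.2 ] r [ 0.0003  0.0004 -0.0006]
```

View pics/side1.png

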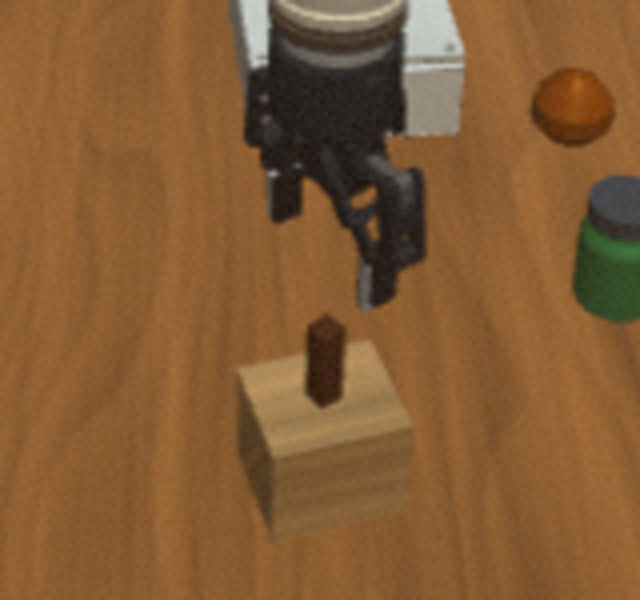

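```bash
python3 -m inch '[[1,0.9,-0.2,30,0,0,0],[1,0.9,-0.2,60,0,0,0],[1,0.9,-0.2,86,0,0,0],[1,0.9,-0.2,86,0,0,0],[-0.4,0.9,-0.2,86,0,0,0],[-1,0.9,-0.2,86,0,0,0],[-1,0.9,-0.2,86,0,0,0],[-1,0.9,-0.2,86,0,0,0],[-1,0.9,-0.2,86,0,0,0]]' 30
python3 go.py
```

```text
time: 3.15
position: [528.1, -379.0, 95.0]
orientation: [0.001, 0.961, 0.276, 0.0]
ft_force: [-1.2, -0.1, 2.5]
gripper_width: 17.4
t 3.15 pos [ 528.1  -378.96   95.04] F [-1.2  -0.14  2.5 ] w 17.36 jaw -57.98 z [ 0.001 -0.001 -1.   ] q [-0.81  0.48  1.49 -0.    1.17  0.2 ]
```

```bash
python3 - <<'E'
from cell import *; import cv2
p=read_camera("side");b=p["color"][:,:,::-1]
cv2.imwrite("pics/side2.png",cv2.resize(b[200:350,240:400],(640,600),interpolation=cv2.INTER_CUBIC))
E
```

```text
(no output)
```

View pics/side2.png

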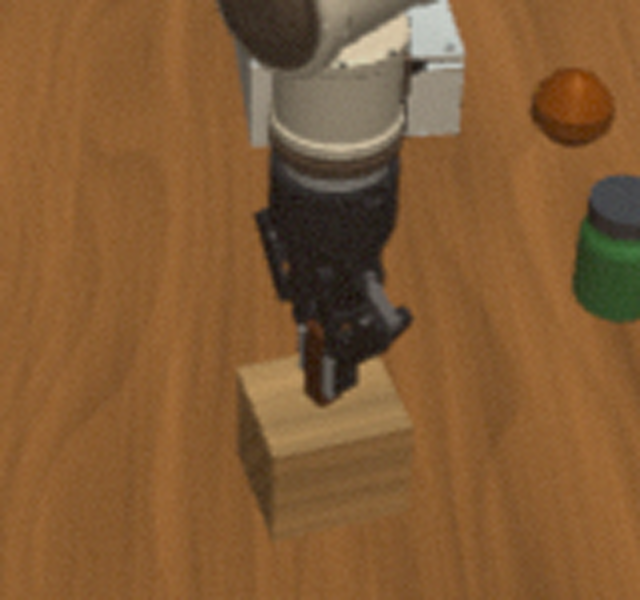

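The rod is gripped: width 17.4 mm, pads flat on the handle. The seated reference TCP is (528.1, -379.0, 95.0). Lifting.

```bash
python3 -m inch '[[-1,0,0,-25,0,0,0],[-1,0,0,-60,0,0,0],[-1,0,0,-100,0,0,0],[-1,0,0,-110,0,0,0],[-1,0,0,-110,0,0,0]]' 
python3 go.py 516 35 205 122
```

```text
time: 3.7
position: [528.6, -379.5, 206.5]
orientation: [0.002, 0.961, 0.276, 0.001]
ft_force: [0.1, -1.1, -0.6]
gripper_width: 17.6
t 3.7 pos [ 528.64 -379.45  206.54] F [ 0.09 -1.14 -0.62] w 17.6 jaw -57.98 z [ 0.003 -0.003 -1.   ] q [-0.81  0.37  1.41 -0.    1.36  0.2 ]
d [ 2.0906e+02 -3.5809e+02  5.0000e-02] r [ 0.0047 -0.001   0.0004]
```

```bash
python3 - <<'E'
from cell import *; import cv2
p=read_camera("side");b=p["color"][:,:,::-1]
cv2.imwrite("pics/side3.png",cv2.resize(b[200:350,240:400],(640,600),interpolation=cv2.INTER_CUBIC))
E
```

```text
(no output)
```

View pics/side3.png

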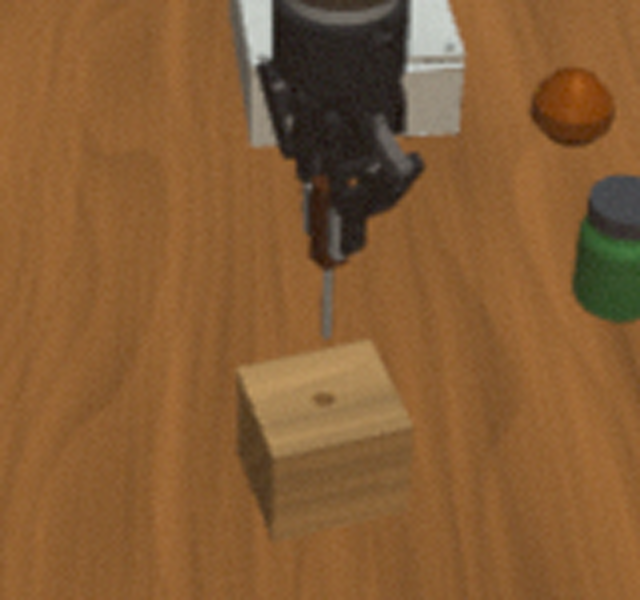

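Rod lifted and upright, with the stand hole visible beneath it. Tip z is about TCP z minus 82. Moving over the unit.

```bash
python3 -m inch '[[-1,23,-40,0,0,0,0],[-1,46,-80,0,0,0,0],[-1,70,-120,0,0,0,0],[-1,93,-160,0,0,0,0],[-1,117,-200,0,0,0,0],[-1,140,-240,0,0,0,0],[-1,164,-280,0,0,0,0],[-1,187,-320,4,0,0,0],[-1,210,-358,8,0,0,0],[-1,210,-358,8,0,0,0],[-1,210,-358,8,0,0,0]]' 
python3 go.py 517 35.5 172 122;python3 - <<'E'
from cell import *; import cv2,pickle
P={}
for n in ("side","top"):
    p=read_camera(n);b=p["color"][:,:,::-1];P[n]=p
    c=b[150:250,250:370] if n=="side" else b[130:250,240:384]
    cv2.imwrite(f"pics/{n}4.png",cv2.resize(c,(720,600),interpolation=cv2.INTER_CUBIC))
pickle.dump(P,open("p4.pkl","wb"))
E
```

```text
time: 4.85
position: [514.4, 37.2, 193.6]
orientation: [-0.001, 0.961, 0.277, -0.002]
ft_force: [0.1, -0.8, -0.1]
gripper_width: 17.5
t 4.85 pos [514.41  37.21 193.65] F [ 0.09 -0.79 -0.14] w 17.52 jaw -57.85 z [-0.004  0.    -1.   ] q [-0.16  0.05  1.81 -0.    1.29  0.85]
d [ 1.35  2.88 21.63] r [-0.0024  0.0035  0.0026]
```

View pics/side4.png

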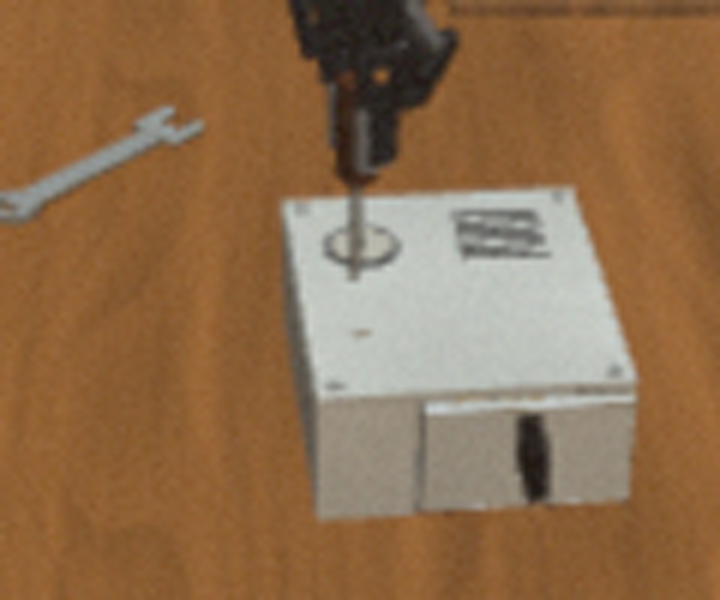

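View pics/top4.png

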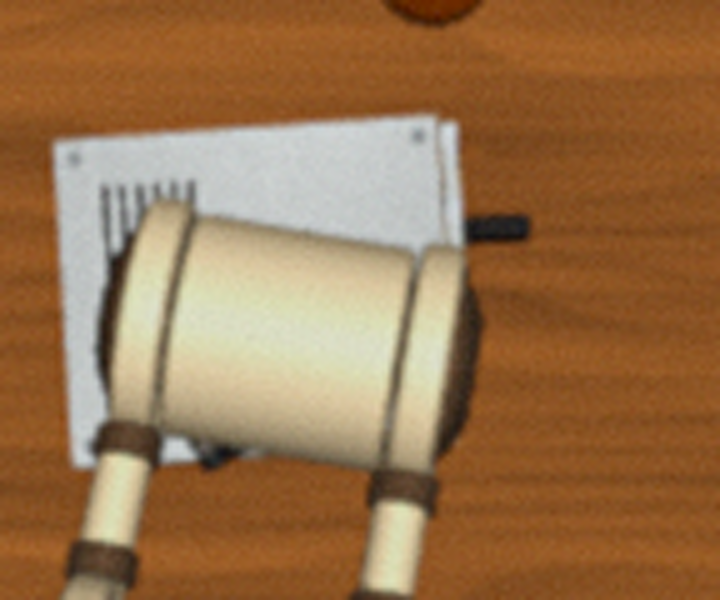

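The side view shows the tip at crop (352,278), and the hole at (361,332). The arm blocks the top view. I'll calibrate the side camera against the held rod by comparing the predicted and actual shank.

```bash
python3 - <<'E'
from h import *
P=pickle.load(open("p4.pkl","rb"));S=P["side"]
g=cv2.cvtColor(S["color"],cv2.COLOR_RGB2GRAY).astype(int)
print(g[178:200,300:318]); print(g[203:208,304:316])
tcp=np.array([514.41,37.21,193.65])
for z in (0,10,20,30,40,50,62): print(z,proj(S,tcp+[0,0,-82+z])[0])
print(proj(S,[517,35,80]))
E
```

```text
[[108 106 106 103 103  80  50  35  39  61  81  86  92 100 104 103 103 101]
 [104 101 104  99 100  93  66  41  41  45  53  50  66  92 107 104 106 103]
 [105 101 101 101  99 102  98  67  51  51  50  67  86 108 101 102 103 106]
 [106 104 101 101  91 101 107 100  71  75  85 106 110 112 109 104 108 106]
 [116 113 117 115 113 118 126 122  97 101 114 128 131 137 138 138 133 142]
 [150 159 173 174 173 175 179 177 128 116 154 189 189 192 193 189 192 187]
 [158 174 194 193 190 193 193 180 123 115 150 192 191 191 192 189 190 186]
 [165 176 195 197 193 190 191 180 129 114 151 190 192 192 191 188 190 190]
 [191 192 191 193 192 196 191 182 123 115 146 191 193 193 191 193 194 191]
 [197 191 194 192 196 191 187 166 110 108 143 163 171 182 188 192 191 192]
 [196 197 192 194 186 174 146 139 115 112 139 175 150 131 154 185 193 193]
 [195 194 195 187 148 142 175 166 125 109 135 178 177 176 167 152 185 194]
 [194 195 193 175 129 152 180 172 122 102 121 176 181 181 177 148 152 190]
 [193 190 195 182 131 139 177 172 123 109 139 179 182 181 166 137 143 194]
 [195 195 195 180 127 105 141 161 118 115 153 176 
[... 352 characters left out ...]
98 200 198 196 202 199 199 198 199 194 195 197]
 [194 194 200 197 196 196 195 198 198 197 200 200 198 199 196 196 196 194]
 [194 199 196 196 197 197 199 199 194 199 195 195 197 194 196 195 198 194]]
[[199 199 196 197 198 196 197 195 195 198 195 194]
 [195 198 194 194 193 191 191 194 197 198 196 195]
 [197 196 196 192 182 162 154 167 193 194 196 195]
 [194 198 197 197 192 180 185 193 197 194 194 192]
 [198 199 198 197 197 194 196 195 193 194 194 191]]
0 [309.89500194 195.82849532]
10 [309.93938784 193.19230768]
20 [309.98410368 190.53637781]
30 [310.02915318 187.86048101]
40 [310.07454014 185.16438912]
50 [310.12026838 182.44787044]
62 [310.17559829 179.16075313]
[[310.58091636 204.41484741]]
```

The shank appears 1.2 px left of its prediction, which is a side-camera bias of about -3.5 mm in x. Relative to the rod, the hole is then at x of about 518, and the top camera's y of about 35.6 agrees with the side v values. Moving to 3–4 mm above the hole.

```bash
python3 go.py 517.8 35.6 167
```

```text
t 4.95 pos [515.32  35.52 194.71] F [-0.31 -0.5   0.33] w 17.54 jaw -58.03 z [-0.002 -0.    -1.   ] q [-0.17  0.05  1.81 -0.    1.29  0.85]
d [ 2.2   1.27 27.71]
```

```bash
python3 -m inch '[[-1,2.2,1.3,12,0,0,0],[-1,2.2,1.3,24,0,0,0],[-1,2.2,1.3,24,0,0,0],[-1,2.2,1.3,24,0,0,0],[-1,2.2,1.3,24,0,0,0]]'
python3 go.py 517.8 35.6 167; cat > sideview.py <<'E'
import sys
from h import *
from cell import *
o=get_obs();S=read_camera("side")
g=cv2.cvtColor(S["color"],cv2.COLOR_RGB2GRAY).astype(int)
print(g[186:212,302:318]);print("pos",o["position"],"pred tip",proj(S,o["position"]-[0,0,82])[0])
cv2.imwrite(f"pics/{sys.argv[1]}.png",cv2.resize(S["color"][150:250,250:370,::-1],(720,600),interpolation=cv2.INTER_CUBIC))
E
python3 sideview.py side5
```

```text
time: 5.45
position: [518.7, 36.1, 172.2]
orientation: [0.0, 0.961, 0.276, 0.0]
ft_force: [-0.7, -0.1, -0.4]
gripper_width: 17.7
t 5.45 pos [518.65  36.15 172.2 ] F [-0.66 -0.1  -0.45] w 17.69 jaw -58.0 z [ 0. -0. -1.] q [-0.16  0.08  1.82 -0.    1.24  0.85]
d [-1.02  0.01  5.2 ]
[[193 195 194 197 195 178 115  66  46  62 102 139 167 193 192 190]
 [192 199 194 190 189 181 156 122  85 113 164 180 185 191 191 192]
 [191 195 185 173 146 151 165 162 109 128 151 133 152 185 190 195]
 [195 185 150 140 175 179 181 164 110 134 179 177 166 153 182 194]
 [192 177 126 156 182 182 179 164 110 137 181 184 173 149 156 190]
 [196 180 131 136 177 179 182 165 111 138 181 177 167 139 145 193]
 [195 178 128 107 142 170 176 161 108 134 173 158 117 117 167 196]
 [195 194 181 151 115 106 119 126 100 109 121 101 112 151 193 198]
 [192 196 195 195 184 154 127 106 102 124 139 151 189 198 198 200]
 [197 196 196 200 197 197 183 143 110 146 195 198 202 196 196 197]
 [196 194 197 196 197 197 193 145 107 147 199 199 198 197 198 199]
 [195 195 194 198 199 196 189 148 113 145 194 201 198 198 199 193]
 [197 195 195 1
[... 305 characters left out ...]
2 196 197 195]
 [199 199 201 199 197 197 195 197 198 198 198 198 199 193 198 196]
 [196 199 197 199 195 198 195 192 194 190 198 194 197 192 197 194]
 [201 195 195 195 195 193 185 161 152 167 192 194 193 194 193 190]
 [198 197 197 195 197 200 190 179 185 192 194 195 194 195 196 194]
 [197 198 199 200 195 196 197 190 193 194 194 194 196 191 192 194]
 [198 199 198 196 194 197 196 193 195 196 194 196 192 193 192 192]
 [198 201 198 198 196 195 199 196 196 193 194 195 194 194 194 188]
 [196 202 200 196 197 195 196 193 198 196 195 191 193 191 188 193]
 [178 196 202 198 198 193 194 193 196 196 196 194 194 191 192 190]]
pos [518.65243108  36.14990163 172.19642976] pred tip [311.12545762 201.58704037]
```

View pics/side5.png

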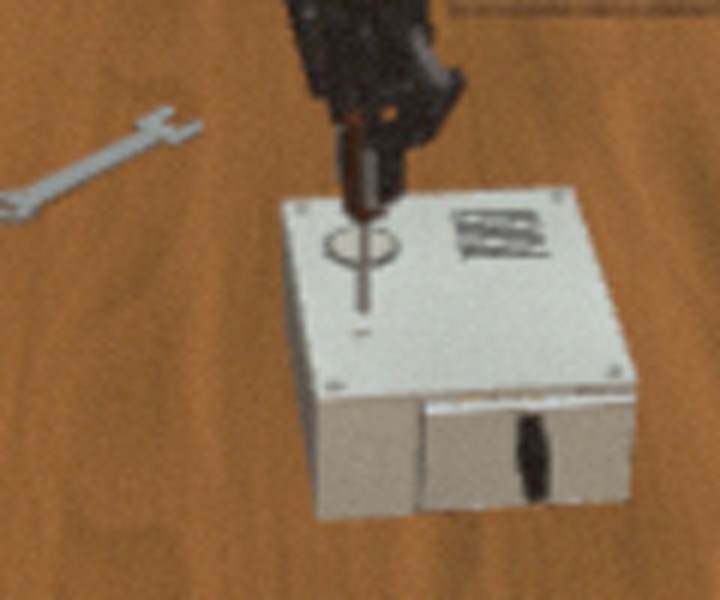

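The shank (u≈309.9) and hole (309.7) align to 0.6 mm in x. I'm correcting by (-0.6, -0.7) mm and dropping the grip to 20 N so it can slip. Then down to just above the top face.

```bash
python3 -m inch '[[-1,-0.9,0.3,3,0,0,0],[-1,-0.9,0.3,6,0,0,0],[-1,-0.9,0.3,7,0,0,0],[-1,-0.9,0.3,7,0,0,0],[-1,-0.9,0.3,7,0,0,0]]' 20
python3 go.py 518 35.4 162; python3 sideview.py side6 | tail -14
```

```text
time: 6.0
position: [517.9, 35.7, 165.0]
orientation: [-0.0, 0.961, 0.276, -0.0]
ft_force: [-0.2, -0.1, -0.8]
gripper_width: 17.6
t 6.0 pos [517.85  35.72 165.  ] F [-0.16 -0.12 -0.75] w 17.59 jaw -57.98 z [-0.  0. -1.] q [-0.16  0.08  1.83  0.    1.23  0.85]
d [-0.04  0.35  3.  ]
 [196 195 198 199 194 200 184 130 110 155 194 199 193 195 195 197]
 [197 200 199 195 194 198 184 128 112 150 195 193 196 194 198 195]
 [201 197 200 198 198 197 184 126 110 151 200 196 194 193 197 193]
 [203 199 199 195 199 197 185 130 113 154 195 199 195 194 195 195]
 [200 195 199 200 198 196 188 138 132 175 195 200 194 197 196 194]
 [201 198 196 197 197 195 193 180 157 188 197 199 196 194 196 196]
 [198 200 194 194 198 194 185 163 149 172 196 193 193 194 194 193]
 [198 197 198 197 199 196 191 182 185 197 197 196 193 193 194 191]
 [196 199 198 197 201 197 193 195 195 197 195 192 193 193 195 196]
 [199 202 198 198 197 195 195 196 194 194 197 195 197 192 192 191]
 [199 201 200 199 196 195 196 195 195 195 197 199 194 191 190 191]
 [194 202 199 198 194 197 197 195 195 197 196 192 190 190 192 194]
 [176 198 199 198 196 196 196 195 193 196 196 193 196 193 192 191]]
pos [517.85084729  35.71991313 164.99591398] pred tip [310.84865876 203.51947217]
```

```bash
python3 go.py 518 35.4 162
```

```text
t 6.05 pos [517.92  35.68 165.08] F [-1.16  0.75 -0.7 ] w 17.58 jaw -57.98 z [ 0.  0. -1.] q [-0.16  0.08  1.83  0.    1.23  0.85]
d [-0.08  0.28  3.08]
```

Aligned: shank u is 309.76 against the hole at 309.69, and the tip v extrapolates to the hole's v. Descending slowly with force checks.

```bash
python3 -m inch '[[-1,0,0.2,1,0,0,0],[-1,0,0.2,2,0,0,0],[-1,0,0.2,2.5,0,0,0],[-1,0,0.2,3,0,0,0]]'
python3 go.py; python3 -m inch '[[-1,0,0,0.5,0,0,0],[-1,0,0,1,0,0,0]]';python3 go.py
```

```text
time: 6.45
position: [517.9, 35.5, 161.9]
orientation: [-0.0, 0.961, 0.276, -0.0]
ft_force: [-0.3, 0.1, 0.6]
gripper_width: 17.8
t 6.45 pos [517.92  35.5  161.9 ] F [-0.31  0.07  0.57] w 17.79 jaw -57.98 z [-0.  0. -1.] q [-0.16  0.09  1.83 -0.    1.22  0.85]
time: 6.65
position: [518.0, 35.5, 161.0]
orientation: [0.0, 0.961, 0.276, 0.0]
ft_force: [0.8, 0.3, 0.2]
gripper_width: 17.5
t 6.65 pos [517.97  35.5  160.98] F [0.76 0.3  0.16] w 17.47 jaw -57.99 z [ 0. -0. -1.] q [-0.16  0.09  1.83  0.    1.22  0.85]
```

```bash
python3 -m inch '[[-1,0,0,0.5,0,0,0],[-1,0,0,1,0,0,0]]'; python3 -m inch '[[-1,0,0,0.5,0,0,0],[-1,0,0,1,0,0,0]]'
```

```text
time: 6.85
position: [518.0, 35.5, 160.0]
orientation: [-0.0, 0.961, 0.276, 0.0]
ft_force: [-0.1, 0.5, 0.5]
gripper_width: 17.5
time: 7.05
position: [518.0, 35.5, 159.0]
orientation: [0.0, 0.961, 0.276, -0.0]
ft_force: [-0.7, -0.5, -0.3]
gripper_width: 17.4
```

Tip is at about z = 77 with no force, so it's in the hole. Continuing, with a check every 2 mm.

```bash
python3 -m inch '[[-1,0,0,0.7,0,0,0],[-1,0,0,1.4,0,0,0],[-1,0,0,2,0,0,0]]'; python3 -m inch '[[-1,0,0,0.7,0,0,0],[-1,0,0,1.4,0,0,0],[-1,0,0,2,0,0,0]]'; python3 sideview.py side7|head -22
```

```text
time: 7.35
position: [518.0, 35.4, 156.9]
orientation: [0.0, 0.961, 0.276, -0.0]
ft_force: [-0.7, 0.2, 0.4]
gripper_width: 17.5
time: 7.65
position: [518.0, 35.5, 154.9]
orientation: [0.0, 0.961, 0.276, -0.0]
ft_force: [-0.6, -0.7, 0.2]
gripper_width: 17.7
[[196 194 197 194 171  65  34  46  68  82  60  45  41  43  87 160]
 [193 191 194 194 169  63  37  49  73  87  58  40  46  56 106 167]
 [195 192 188 172 132  49  36  46  73  87  66  59  83 108 164 191]
 [197 184 152 142 155  72  35  42  56  83  85  91 137 151 186 198]
 [193 180 126 156 167 116  61  40  46  55  66  94 147 150 155 193]
 [193 182 132 142 175 170 112  62  59  91 122 133 166 138 142 193]
 [195 183 128 105 143 173 160 108  96 142 170 155 120 116 168 196]
 [193 196 186 148 115 106 114 114 108 113 120 102 113 149 195 201]
 [195 193 193 193 184 157 131 107 102 121 136 157 194 195 198 195]
 [196 196 197 199 196 194 186 146 118 156 193 196 200 199 197 193]
 [196 197 194 196 197 198 187 131 116 157 198 195 198 198 196 199]
 [201 195 198 196 195 200 185 129 114 157 197 197 197 198 197 193]
 [198 198 196 197 193 198 181 126 113 151 201 201 198 195 194 198]
 [195 196 196 197 197 200 184 126 114 157 195 196 197 195 196 198]
 [198 198 200 197 196 199 184 131 106 149 195 193 196 194 196 199]
 [201 196 198 196 199 197 184 127 110 153 197 194 196 195 195 194]
 [202 200 201 201 198 199 186 127 110 151 195 195 199 197 192 194]
 [199 199 197 198 198 199 182 133 112 149 196 198 196 197 193 195]
 [201 198 197 196 197 196 179 125 111 150 195 196 194 194 196 194]
 [200 197 197 196 195 197 174 123 131 161 193 197 196 196 192 192]
 [200 198 198 196 198 196 188 172 179 193 195 195 194 192 194 192]
 [195 195 196 196 197 197 198 192 193 194 198 194 195 190 192 192]
```

View pics/side7.png

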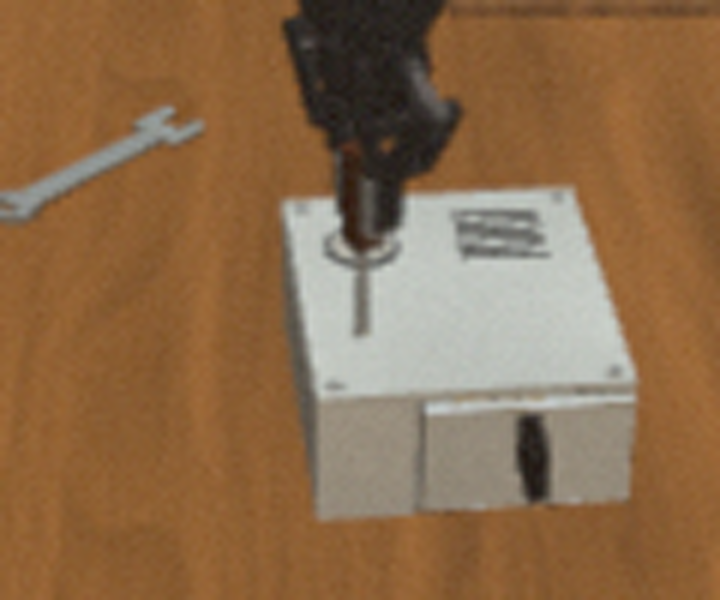

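The shank is in the hole. Descending faster to 14 mm deep, then in 2 mm steps.

```bash
python3 -m inch '[[-1,0,0,1.5,0,0,0],[-1,0,0,3,0,0,0],[-1,0,0,4.5,0,0,0],[-1,0,0,6,0,0,0],[-1,0,0,7,0,0,0]]'; python3 -m inch '[[-1,0,0,0.7,0,0,0],[-1,0,0,1.4,0,0,0],[-1,0,0,2,0,0,0]]'; python3 -m inch '[[-1,0,0,0.7,0,0,0],[-1,0,0,1.4,0,0,0],[-1,0,0,2,0,0,0]]'
```

```text
time: 8.2
position: [517.9, 35.5, 147.8]
orientation: [-0.0, 0.961, 0.276, -0.0]
ft_force: [-0.1, -0.6, 1.4]
gripper_width: 17.6
time: 8.5
position: [518.0, 35.5, 146.0]
orientation: [0.0, 0.961, 0.276, 0.0]
ft_force: [0.2, -1.2, 0.2]
gripper_width: 17.7
time: 8.8
position: [518.0, 35.5, 144.0]
orientation: [0.0, 0.961, 0.276, 0.0]
ft_force: [0.1, -0.5, -0.1]
gripper_width: 18.0
```

```bash
python3 -m inch '[[-1,0,0,0.7,0,0,0],[-1,0,0,1.4,0,0,0],[-1,0,0,2,0,0,0]]'|grep -E 'pos|ft_f'; python3 -m inch '[[-1,0,0,0.7,0,0,0],[-1,0,0,1.4,0,0,0],[-1,0,0,2,0,0,0]]'|grep -E 'pos|ft_f'
```

```text
position: [518.0, 35.5, 142.0]
ft_force: [0.1, -1.3, 0.1]
position: [518.0, 35.5, 140.0]
ft_force: [-0.1, -0.8, 0.4]
```

```bash
python3 -m inch '[[-1,0,0,0.7,0,0,0],[-1,0,0,1.4,0,0,0],[-1,0,0,2,0,0,0]]'|grep -E 'pos|ft_f'; python3 -m inch '[[-1,0,0,0.7,0,0,0],[-1,0,0,1.4,0,0,0],[-1,0,0,2,0,0,0]]'|grep -E 'pos|ft_f'
```

```text
position: [517.9, 35.5, 137.9]
ft_force: [-0.3, -1.7, 0.1]
position: [518.0, 35.5, 136.0]
ft_force: [0.6, 0.1, 0.4]
```

```bash
python3 -m inch '[[-1,0,0,0.7,0,0,0],[-1,0,0,1.4,0,0,0],[-1,0,0,2,0,0,0]]'|grep -E 'pos|ft_f'; python3 -m inch '[[-1,0,0,0.7,0,0,0],[-1,0,0,1.4,0,0,0],[-1,0,0,2,0,0,0]]'|grep -E 'pos|ft_f'
```

```text
position: [518.0, 35.5, 134.0]
ft_force: [0.2, -1.5, 0.7]
position: [518.0, 35.5, 132.0]
ft_force: [-0.0, -0.9, -0.7]
```

```bash
python3 -m inch '[[-1,0,0,0.7,0,0,0],[-1,0,0,1.4,0,0,0],[-1,0,0,2,0,0,0]]'|grep -E 'pos|ft_f'; python3 -m inch '[[-1,0,0,0.7,0,0,0],[-1,0,0,1.4,0,0,0],[-1,0,0,2,0,0,0]]'|grep -E 'pos|ft_f'
```

```text
position: [517.9, 35.5, 129.9]
ft_force: [-0.6, -1.5, 0.3]
position: [518.0, 35.5, 127.9]
ft_force: [-0.4, -0.7, 0.2]
```

```bash
python3 -m inch '[[-1,0,0,0.7,0,0,0],[-1,0,0,1.4,0,0,0],[-1,0,0,2,0,0,0]]'|grep -E 'pos|ft_f'; python3 sideview.py side8|tail -1
```

```text
position: [518.0, 35.5, 126.0]
ft_force: [-0.4, -0.0, 0.5]
pos [517.97397065  35.49215832 125.96882301] pred tip [310.70682035 213.4552882 ]
```

View pics/side8.png

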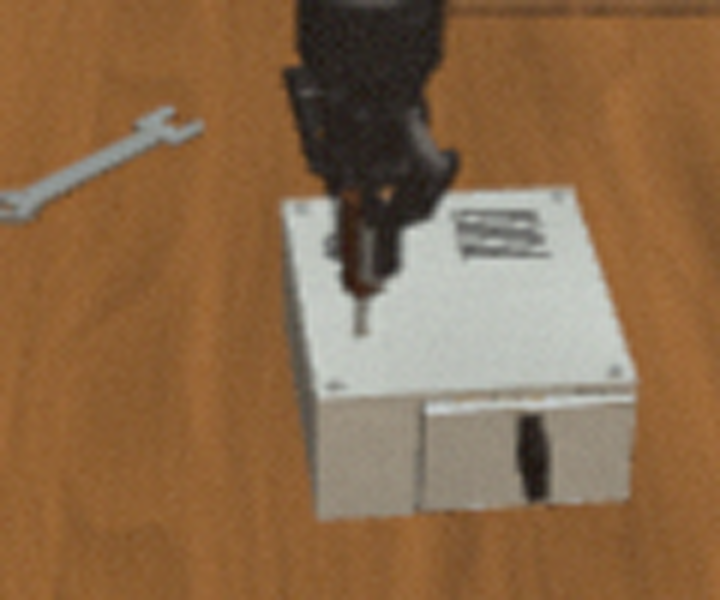

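The rod is going in as expected, now about 36 mm deep with the tray still shut. Switching to 1–2 mm steps.

```bash
for i in 1; do python3 -m inch '[[-1,0,0,0.5,0,0,0],[-1,0,0,1,0,0,0]]'|grep -E 'pos|ft_f'; done; python3 -m inch '[[-1,0,0,0.5,0,0,0],[-1,0,0,1,0,0,0]]'|grep -E 'pos|ft_f'
```

```text
position: [518.0, 35.5, 125.0]
ft_force: [0.1, -0.8, 0.1]
position: [518.0, 35.5, 124.0]
ft_force: [1.0, -0.9, 0.3]
```

```bash
python3 -m inch '[[-1,0,0,0.5,0,0,0],[-1,0,0,1,0,0,0]]'|grep -E 'pos|ft_f'; python3 -m inch '[[-1,0,0,0.5,0,0,0],[-1,0,0,1,0,0,0]]'|grep -E 'pos|ft_f'
```

```text
position: [518.0, 35.5, 123.0]
ft_force: [-0.3, -1.0, 1.4]
position: [518.1, 35.5, 122.4]
ft_force: [-1.9, -1.8, 2.8]
```

Contact at a TCP z of about 122.8 (force 2.8 N). The latch should free after about 5 mm more.

```bash
python3 -m inch '[[-1,0,0,0.5,0,0,0],[-1,0,0,1,0,0,0]]'|grep -E 'pos|ft_f'; python3 -m inch '[[-1,0,0,0.5,0,0,0],[-1,0,0,1,0,0,0]]'|grep -E 'pos|ft_f'
```

```text
position: [518.1, 35.4, 121.3]
ft_force: [-1.8, -1.3, 3.8]
position: [518.0, 35.4, 120.1]
ft_force: [-1.7, -0.9, 5.0]
```

```bash
python3 -m inch '[[-1,0,0,0.5,0,0,0],[-1,0,0,1,0,0,0]]'|grep -E 'pos|ft_f'; python3 go.py
```

```text
position: [518.1, 35.5, 119.1]
ft_force: [-1.5, -1.5, 6.6]
t 12.95 pos [518.05  35.46 119.1 ] F [-1.49 -1.52  6.61] w 17.39 jaw -57.98 z [ 0. -0. -1.] q [-0.16  0.14  1.86 -0.    1.13  0.85]
```

```bash
python3 -m inch '[[-1,0,0,0.3,0,0,0],[-1,0,0,0.6,0,0,0]]'|grep -E 'pos|ft_f'; python3 sideview.py side9|tail -1
```

```text
position: [518.1, 35.4, 118.5]
ft_force: [-1.3, -0.6, 5.5]
pos [518.05626938  35.44426791 118.5167452 ] pred tip [310.69807387 215.3214561 ]
```

View pics/side9.png

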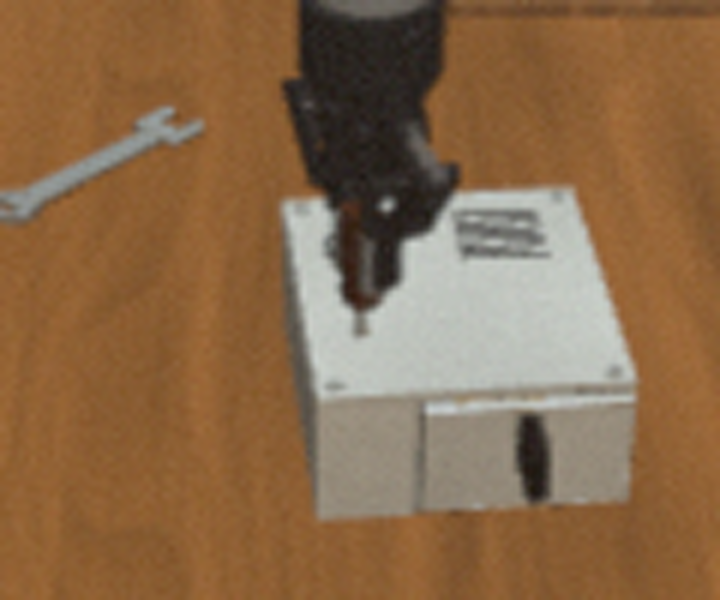

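Tray still shut. Continuing in 0.5–0.6 mm steps.

```bash
python3 -m inch '[[-1,0,0,0.3,0,0,0],[-1,0,0,0.6,0,0,0]]'|grep -E 'pos|ft_f'; cat > tray.py <<'E'
from h import *
from cell import *
import sys
S=read_camera("side");g=cv2.cvtColor(S["color"],cv2.COLOR_RGB2GRAY).astype(int)
v,u=np.nonzero(g[205:260,325:350]<70);print("tab px",len(u),u.mean()+325 if len(u) else 0,v.mean()+205 if len(u) else 0)
cv2.imwrite(f"pics/{sys.argv[1]}.png",cv2.resize(S["color"][150:250,250:370,::-1],(720,600),interpolation=cv2.INTER_CUBIC))
E
python3 tray.py s10;python3 -m inch '[[-1,0,0,0.3,0,0,0],[-1,0,0,0.5,0,0,0]]'|grep -E 'pos|ft_f';python3 tray.py s11
```

```text
position: [518.0, 35.5, 118.0]
ft_force: [-1.6, -1.4, 4.2]
tab px 55 338.41818181818184 225.85454545454544
position: [518.0, 35.5, 117.3]
ft_force: [-1.2, -1.2, 3.8]
tab px 59 340.2542372881356 232.72881355932202
```

The tab moved from v = 225.9 to 232.7 px, about 37 mm, so the tray has sprung out. Raising the rod straight up.

```bash
python3 -m inch '[[-1,0,0,-5,0,0,0],[-1,0,0,-15,0,0,0],[-1,0,0,-30,0,0,0],[-1,0,0,-50,0,0,0],[-1,0,0,-70,0,0,0],[-1,0,0,-88,0,0,0],[-1,0,0,-88,0,0,0],[-1,0,0,-88,0,0,0]]' 30 ; python3 tray.py s12; python3 go.py 528.1 -379 205 122
```

```text
time: 14.5
position: [517.8, 35.8, 205.1]
orientation: [-0.0, 0.961, 0.276, 0.0]
ft_force: [0.2, -0.4, -0.0]
gripper_width: 17.7
tab px 60 340.3 232.45
t 14.55 pos [517.26  35.83 204.28] F [ 0.05  0.56 -0.78] w 17.47 jaw -57.98 z [-0.002  0.001 -1.   ] q [-0.16  0.04  1.79  0.    1.31  0.85]
d [-210.76  357.47   -1.02] r [-0.0015  0.0011  0.0003]
```

View pics/s12.png

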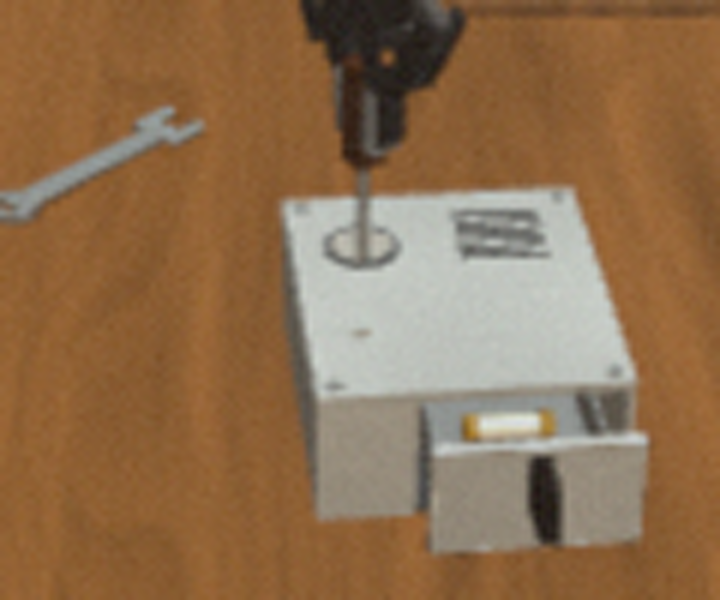

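The tray is out, with the fuse visible, and the rod is free and upright. Returning to above the stand.

```bash
python3 -m inch '[[-1,-23,40,0,0,0,0],[-1,-46,80,0,0,0,0],[-1,-70,120,0,0,0,0],[-1,-93,160,0,0,0,0],[-1,-117,200,0,0,0,0],[-1,-140,239,0,0,0,0],[-1,-164,279,0,0,0,0],[-1,-187,319,4,0,0,0],[-1,-211,357.5,8,0,0,0],[-1,-211,357.5,12,0,0,0],[-1,-211,357.5,12,0,0,0],[-1,-211,357.5,12,0,0,0]]'; python3 -m inch '[[-1,0,0,0,0,0,0],[-1,0,0,0,0,0,0]]'; python3 go.py 528.1 -379 185 122; python3 - <<'E'
from cell import *; import cv2
p=read_camera("side");b=p["color"][:,:,::-1]
cv2.imwrite("pics/s13.png",cv2.resize(b[230:340,280:368],(480,600),interpolation=cv2.INTER_CUBIC))
E
```

```text
time: 15.75
position: [528.3, -377.8, 192.1]
orientation: [-0.001, 0.961, 0.276, -0.0]
ft_force: [0.5, 0.3, 0.3]
gripper_width: 17.5
time: 15.95
position: [529.0, -378.3, 193.7]
orientation: [0.0, 0.961, 0.277, 0.0]
ft_force: [0.5, -0.3, -0.2]
gripper_width: 17.3
t 15.95 pos [ 529.01 -378.3   193.68] F [ 0.51 -0.29 -0.24] w 17.33 jaw -57.89 z [ 0. -0. -1.] q [-0.81  0.38  1.42  0.    1.34  0.2 ]
d [-1.14  0.11  8.68] r [ 0.0002 -0.0001  0.0019]
```

View pics/s13.png

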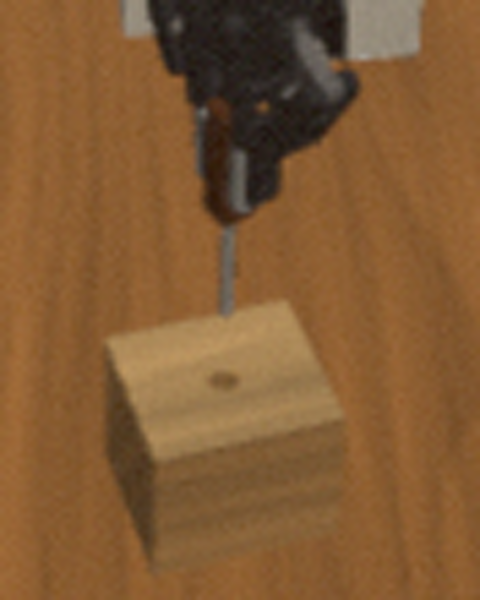

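The tip is about 1–1.5 mm to +x of the stand hole (crop (227,312) vs (222,380)). Correcting that and lowering.

```bash
python3 -m inch '[[-1,-1.6,0,10,0,0,0],[-1,-1.6,0,20,0,0,0],[-1,-1.6,0,28,0,0,0],[-1,-1.6,0,34,0,0,0],[-1,-1.6,0,38,0,0,0],[-1,-1.6,0,40,0,0,0],[-1,-1.6,0,42,0,0,0],[-1,-1.6,0,44,0,0,0]]' |grep -E 'time|pos|ft_f'; python3 -m inch '[[-1,0,0,10,0,0,0],[-1,0,0,20,0,0,0],[-1,0,0,30,0,0,0],[-1,0,0,40,0,0,0],[-1,0,0,46,0,0,0],[-1,0,0,49,0,0,0],[-1,0,0,50,0,0,0]]' |grep -E 'time|pos|ft_f'
```

```text
time: 16.8
position: [527.5, -380.5, 149.6]
ft_force: [1.2, 0.3, -0.8]
time: 17.5
position: [527.1, -380.2, 98.9]
ft_force: [0.6, -0.7, -0.7]
```

```bash
python3 -m inch '[[-1,0.5,-0.5,1,0,0,0],[-1,0.5,-0.5,2,0,0,0],[-1,0.5,-0.5,2.5,0,0,0]]' |grep -E 'time|pos|ft_f'; python3 -m inch '[[-1,0,0,0.5,0,0,0],[-1,0,0,1,0,0,0]]' |grep -E 'time|pos|ft_f'; python3 - <<'E'
from cell import *; import cv2
p=read_camera("side");b=p["color"][:,:,::-1]
cv2.imwrite("pics/s14.png",cv2.resize(b[230:340,280:368],(480,600),interpolation=cv2.INTER_CUBIC))
E
```

```text
time: 17.8
position: [527.6, -379.8, 97.1]
ft_force: [0.2, 0.4, -1.0]
time: 18.0
position: [527.4, -379.7, 95.9]
ft_force: [0.0, -1.2, -0.9]
```

View pics/s14.png

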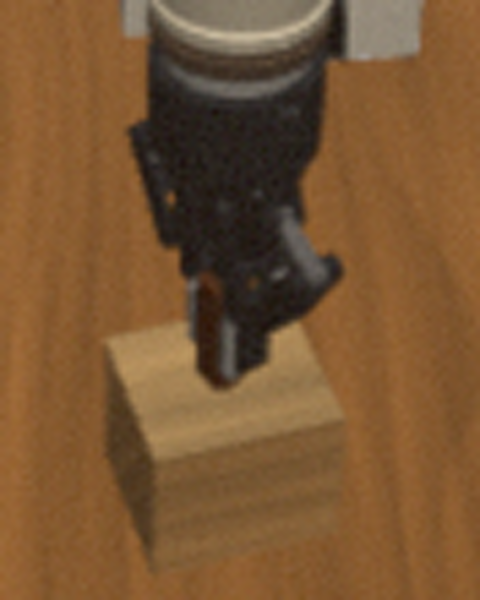

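Nearly seated. Lowering until contact.

```bash
python3 -m inch '[[-1,0,0,0.5,0,0,0],[-1,0,0,1,0,0,0]]' |grep -E 'time|pos|ft_f'; python3 -m inch '[[-1,0,0,0.5,0,0,0],[-1,0,0,0.8,0,0,0]]' |grep -E 'time|pos|ft_f'
```

```text
time: 18.25
position: [527.4, -379.7, 95.1]
ft_force: [-0.4, 1.0, 3.4]
time: 18.45
position: [527.5, -379.7, 95.0]
ft_force: [-2.3, 2.6, 7.7]
```

Seated, with contact at z = 95.0 as at the grasp. Opening and backing up.

```bash
python3 -m inch '[[-0.3,0,0,-0.3,0,0,0],[0.2,0,0,-0.3,0,0,0],[0.6,0,0,-0.3,0,0,0],[0.6,0,0,-0.3,0,0,0],[0.6,0,0,-20,0,0,0],[0.6,0,0,-50,0,0,0],[0.6,0,0,-85,0,0,0],[0.6,0,0,-110,0,0,0]]'; python3 - <<'E'
from h import *
from cell import *
P={}
for n in ("side","top"):
    p=read_camera(n);P[n]=p
    b=p["color"][:,:,::-1]
    c=b[230:340,280:368] if n=="side" else b[90:310,150:510]
    cv2.imwrite(f"pics/{n}15.png",cv2.resize(c,(480,600) if n=="side" else (800,489),interpolation=cv2.INTER_CUBIC))
pickle.dump(P,open("p15.pkl","wb"))
for n in P:
    for q in ("tray_tab","tray"):
        print(n,q,search_frame(q,P[n])[:2])
E
```

```text
time: 19.25
position: [527.8, -380.1, 206.5]
orientation: [0.001, 0.961, 0.276, 0.001]
ft_force: [0.5, -0.5, -0.8]
gripper_width: 68.2
side tray_tab [{'rect': [329.5, 215.2, 29.5, 27.1], 'score': 0.6}]
side tray [{'rect': [328.3, 217.5, 29.6, 19.3], 'score': 0.74}]
top tray_tab [{'rect': [326.3, 155.1, 34.1, 44.8], 'score': 0.68}, {'rect': [252.7, 156.2, 108.3, 70.2], 'score': 0.42}]
top tray [{'rect': [331.0, 155.9, 27.6, 41.2], 'score': 0.56}]
```

View pics/side15.png

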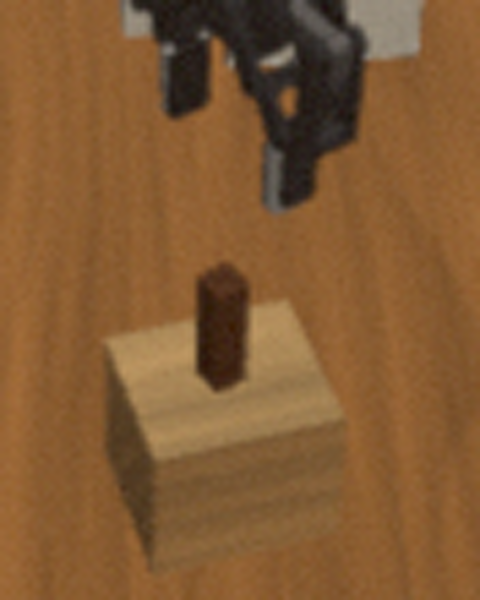

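View pics/top15.png

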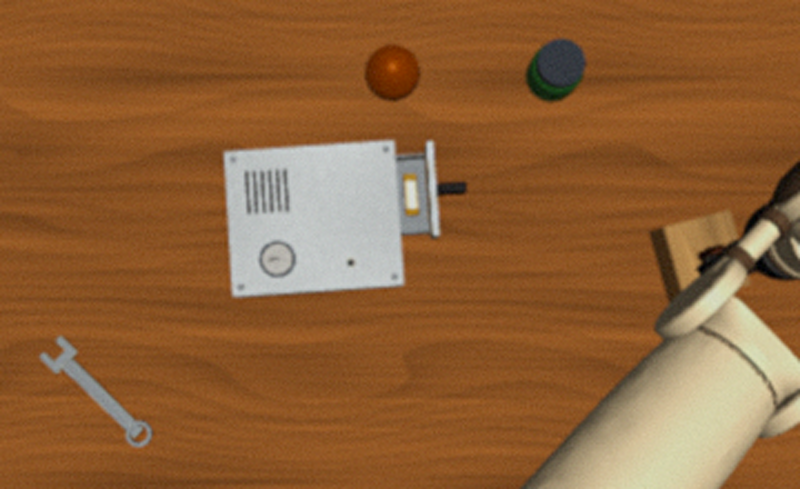

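The rod stands upright and seated in the stand. The weight, jar and wrench are where they were. Tab is at top crop (452,188). Measuring the tab and the unit's yaw.

```bash
python3 - <<'E'
from h import *
P=pickle.load(open("p15.pkl","rb"));T=P["top"]
g=cv2.cvtColor(T["color"],cv2.COLOR_RGB2GRAY).astype(float)
# unit long edges (z=80): rows along top edge and bottom edge via gradient
def edge(us,v0,v1,sign):
    pts=[]
    for u in us:
        d=np.diff(cv2.GaussianBlur(g,(3,3),0)[v0:v1,u])*sign;k=d.argmax();w=np.clip(d[max(k-1,0):k+2],0,None)
        pts.append(atz(T,(u,v0+max(k-1,0)+.5+(w*np.arange(len(w))).sum()/w.sum()),80)[:2])
    p=np.array(pts);m=np.polyfit(p[:,1],p[:,0],1);return m
a=edge(range(258,322,2),148,164,1);b=edge(range(262,325,2),215,228,-1)
print("slopes dx/dy",a[0],b[0],"centre x at y=-20",np.polyval(a,-20),np.polyval(b,-20))
m=(g<45);m[:,:345]=0;m[:,365:]=0;m[:165]=0;m[185:]=0
v,u=np.nonzero(m);print(u.min(),u.max(),v.min(),v.max());w=60-np.minimum(g,60)
uu=(u*w[v,u]).sum()/w[v,u].sum();vv=(v*w[v,u]).sum()/w[v,u].sum();print(uu,vv,atz(T,(uu,vv),70),atz(T,(uu,vv),62))
print(g[168:182,344:364].astype(int))
E
```

```text
slopes dx/dy -0.07396415926677083 -0.07357364508574539 centre x at y=-20 662.3449767983052 491.08279716080375
347 359 172 177
352.81117397454034 174.58274398868457 [605.27607843 -81.82106847  70.        ] [606.13156107 -82.23681166  62.        ]
[[195 177 126  85  89  89  88  90  87  88  89  88  91  87  87  86  92  94
   88  92]
 [198 179 123  91  86  90  90  85  88  86  91  86  89  88  83  89  83  86
   86  83]
 [200 187 127  87  83  87  85  89  91  89  83  85  86  86  84  84  86  86
   82  82]
 [200 197 133  86  75  78  77  75  78  74  74  72  74  75  70  77  90  90
   86  89]
 [203 194 135  74  52  50  50  48  44  47  45  46  38  42  39  53  75  86
   89  88]
 [198 194 118  50  35  36  35  40  36  34  31  38  35  36  33  44  76  89
   88  91]
 [198 195 119  43  27  37  33  40  36  32  37  41  40  42  38  47  81  88
   91  91]
 [199 190 121  40  27  33  31  31  32  35  30  33  32  34  32  45  72  88
   87  84]
 [192 191 123  47  22  18  30  21  24  18  21  20  26  27  30  58  71  82
   82  79]
 [189 192 123  53  37  40  48  53  50  49  58  50  50  54  64  75  89  86
   86  83]
 [186 187 139  87  67  74  81  92  85  87  91  90  89  90  91  88  97  89
   93  90]
 [182 191 162 109  88  89  90  96  95  91  92  92  91  93  94  88  91  88
   88  91]
 [178 192 163 110  82  85  88  85  89  88  83  85  87  87  88  87  89  86
   88  90]
 [173 192 169 116  85  81  83  87  79  83  88  84  79  84  84  89  89  80
   90  84]]
```

```bash
python3 go.py 607.7 -83 140 4.2
```

```text
t 19.55 pos [ 526.67 -378.94  201.95] F [-0.46  0.39  0.29] w 68.11 jaw -57.99 z [-0.002  0.002 -1.   ] q [-0.81  0.38  1.41  0.    1.36  0.2 ]
d [ 225.63 -207.78   62.47] r [-0.0032 -0.0012 -1.0854]
```

```bash
python3 -m inch '[[0.6,25,-23,4,0,0,-0.12],[0.6,50,-46,8,0,0,-0.24],[0.6,75,-69,12,0,0,-0.36],[0.6,100,-92,20,0,0,-0.48],[0.6,125,-115,28,0,0,-0.6],[0.6,150,-138,36,0,0,-0.72],[0.6,175,-161,44,0,0,-0.84],[0.6,200,-185,52,0,0,-0.965],[0.6,225.5,-208,62.5,0,0,-1.085],[0.6,225.5,-208,62.5,0,0,-1.085],[0.6,225.5,-208,62.5,0,0,-1.085],[0.6,225.5,-208,62.5,0,0,-1.085]]' 30 |grep pos; python3 -m inch '[[0.6,0,0,0,0,0,0],[0.6,0,0,0,0,0,0]]'|grep pos; python3 go.py 607.7 -83 44 4.2; python3 - <<'E'
from cell import *; import cv2
p=read_camera("side");b=p["color"][:,:,::-1]
cv2.imwrite("pics/s16.png",cv2.resize(b[150:270,280:410],(650,600),interpolation=cv2.INTER_CUBIC))
E
```

```text
position: [607.9, -84.6, 141.0]
position: [608.3, -84.8, 141.8]
t 20.95 pos [608.32 -84.79 141.78] F [-0.12  0.69  0.17] w 68.3 jaw 4.08 z [ 0. -0. -1.] q [-0.33  0.35  1.57 -0.    1.22 -0.41]
d [ 1.86 -0.53 97.78] r [ 0.0005  0.0003 -0.0021]
```

View pics/s16.png

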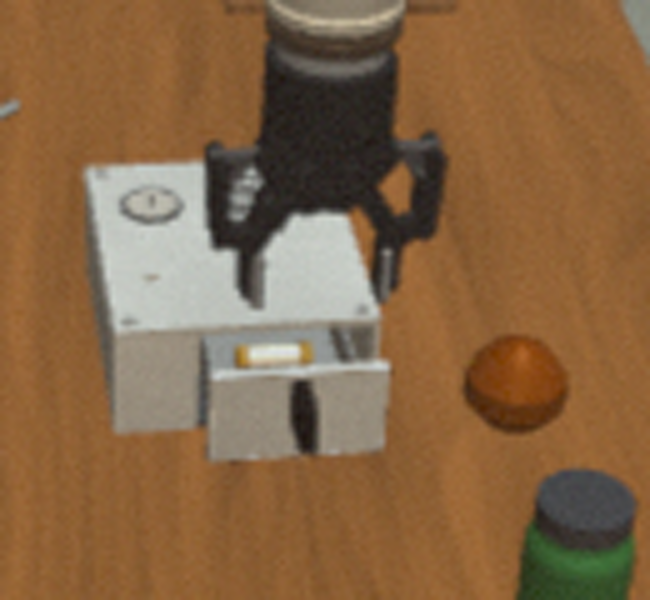

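```bash
python3 - <<'E'
from h import *
S=pickle.load(open("p15.pkl","rb"))["side"]
print(proj(S,[[608.3,-84.8,150],[608.3,-84.8,70],[607.7,-83,70],[607.7,-101,70],[607.7,-101,38]]))
g=cv2.cvtColor(S["color"],cv2.COLOR_RGB2GRAY).astype(int);print(g[222:244,333:348])
E
```

```text
[[343.42098254 206.91111319]
 [342.00042219 228.67307492]
 [341.74812023 228.32229609]
 [342.31717715 231.88881884]
 [341.76446205 240.25759168]]
[[ 42  39  29  37  53 106 149 132 126 142 158 157 160 161 153]
 [ 41  31  34  44  87 151 176 171 177 198 198 191 192 190 194]
 [ 39  35  33  52 118 196 202 199 188 182 176 174 161 158 154]
 [ 41  32  34  52  95 143 141 139 138 142 144 145 140 138 138]
 [ 35  33  40  48  74  99  56  54  63 103 139 137 142 141 140]
 [ 34  31  34  45  55  68  34  33  49 100 140 143 141 141 142]
 [ 34  35  39  33  41  51  31  35  37  83 135 144 143 142 142]
 [ 52  58  60  39  40  38  33  32  35  66 117 140 143 142 140]
 [ 71  94  87  60  44  34  24  35  36  54 102 140 142 144 141]
 [ 75  89  88  81  60  44  20  27  37  50  92 140 143 145 142]
 [ 56  87  88  89  87  63  36  29  37  37  91 146 143 141 141]
 [ 46  64  76  92  90  85  67  38  27  24  78 138 140 144 144]
 [ 34  53  61  82  88  92  85  64  40  33  61  97 108 134 139]
 [ 36  39  46  64  78  88  88  90  72  49  49  54  68 103 140]
 [ 35  44  48  52  55  74  81  81  83  89  71  43  50  78 130]
 [ 47  38  45  43  46  54  62  85  93  96  89  57  45  63 108]
 [ 93  44  37  42  44  53  56  77  89  87  76  54  43  54 100]
 [122  50  33  36  39  48  46  57  77  73  65  52  35  58 111]
 [104  52  31  36  36  44  45  48  55  57  52  49  34  74 128]
 [ 65  57  24  32  32  36  32  39  52  53  53  43  29  59  88]
 [ 45  40  35  28  33  34  27  38  49  50  56  39  41  57  87]
 [ 34  38  28  32  34  33  31  42  55  51  51  35  30  63  98]]
```

The observed tab (u≈341, allowing for the side bias) matches the prediction. Descending and pinching.

```bash
python3 -m inch '[[0.6,0.5,-0.5,35,0,0,0],[0.6,0.5,-0.5,65,0,0,0],[0.6,0.5,-0.5,85,0,0,0],[0.6,0.5,-0.5,97,0,0,0],[0.6,0.5,-0.5,97,0,0,0],[0,0.5,-0.5,97,0,0,0],[-0.6,0.5,-0.5,97,0,0,0],[-1,0.5,-0.5,97,0,0,0],[-1,0.5,-0.5,97,0,0,0],[-1,0.5,-0.5,97,0,0,0],[-1,0.5,-0.5,97,0,0,0]]' 30; python3 tray.py s17
```

```text
time: 22.1
position: [605.4, -83.6, 45.6]
orientation: [-0.002, 0.681, 0.733, -0.002]
ft_force: [-14.7, -1.7, 12.8]
gripper_width: 11.5
tab px 542 338.70664206642067 218.37269372693726
```

View pics/s17.png

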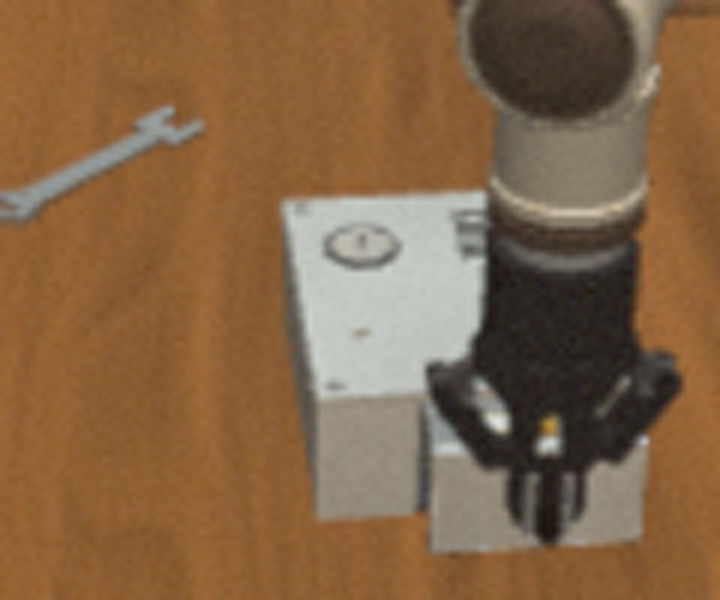

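Tab pinched at 11.5 mm. There is a side force of -14.7 N from a misalignment of about 2 mm, so I'll relax that and pull along tool -x.

```bash
python3 -m inch '[[-1,0,-1.2,-0.5,0,0,0],[-1,0,-2.3,-0.8,0,0,0],[-1,0,-2.3,-0.8,0,0,0]]'|grep -E 'pos|ft_f'; python3 -m inch '[[-1,-4,0,0,0,0,0],[-1,-11,0,0,0,0,0],[-1,-18,0,0,0,0,0],[-1,-25,0,0,0,0,0],[-1,-32,0,0,0,0,0],[-1,-39,0,0,0,0,0],[-1,-46,0,0,0,0,0],[-1,-53,0,0,0,0,0],[-1,-60,0,0,0,0,0],[-1,-65,0,0,0,0,0],[-1,-68,0,0,0,0,0]]'; python3 go.py
```

```text
position: [605.3, -83.6, 45.7]
ft_force: [-2.9, -0.8, 2.4]
time: 23.55
position: [610.3, -151.9, 45.7]
orientation: [-0.0, 0.681, 0.732, -0.0]
ft_force: [-4.9, 0.8, 5.3]
gripper_width: 11.3
t 23.55 pos [ 610.34 -151.92   45.66] F [-4.89  0.83  5.32] w 11.28 jaw 4.18 z [-0.001 -0.    -1.   ] q [-0.44  0.5   1.57 -0.    1.07 -0.51]
```

Moved 68 mm. Now pulling in small steps to the stop.

```bash
python3 -m inch '[[-1,-1,0,0,0,0,0],[-1,-2,0,0,0,0,0]]'|grep -E 'pos|ft_f';python3 -m inch '[[-1,-1,0,0,0,0,0],[-1,-2,0,0,0,0,0]]'|grep -E 'pos|ft_f';python3 -m inch '[[-1,-0.7,0,0,0,0,0],[-1,-1.5,0,0,0,0,0]]'|grep -E 'pos|ft_f'
```

```text
position: [610.5, -153.7, 45.7]
ft_force: [-5.1, 0.4, 5.8]
position: [610.6, -155.6, 45.7]
ft_force: [-4.5, 1.0, 6.3]
position: [610.7, -156.8, 45.6]
ft_force: [-4.4, 3.8, 6.9]
```

```bash
python3 -m inch '[[-1,-0.7,0,0,0,0,0],[-1,-1.2,0,0,0,0,0]]'|grep -E 'pos|ft_f|wid'; python3 -m inch '[[-1,-0.5,0,0,0,0,0],[-1,-1,0,0,0,0,0]]'|grep -E 'pos|ft_f|wid'; python3 tray.py s18
```

```text
position: [610.7, -156.9, 45.6]
ft_force: [-5.3, 6.9, 7.3]
gripper_width: 11.6
position: [610.7, -156.9, 45.6]
ft_force: [-5.2, 10.1, 9.3]
gripper_width: 11.8
tab px 693 340.2943722943723 227.53535353535352
```

View pics/s18.png

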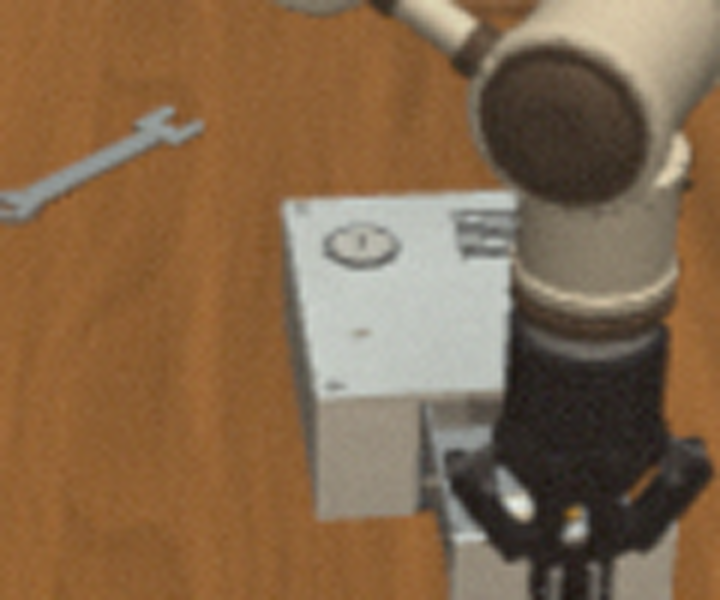

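At the stop: force rises to 10 N with no motion. Relaxing the pull, then opening and rising.

```bash
python3 -m inch '[[-1,1,-0.5,-0.3,0,0,0],[-1,2,-0.8,-0.5,0,0,0],[-0.6,2,-0.8,-0.5,0,0,0],[-0.2,2,-0.8,-0.5,0,0,0],[0.1,2,-0.8,-0.5,0,0,0],[0.1,2,-0.8,-0.5,0,0,0],[0.1,2,-0.8,-0.5,0,0,0]]'; python3 -m inch '[[0.1,0,0,-10,0,0,0],[0.1,0,0,-30,0,0,0],[0.1,0,0,-60,0,0,0],[0.1,0,0,-95,0,0,0],[0.1,0,0,-130,0,0,0],[0.1,-10,0,-150,0,0,0],[0.1,-10,0,-150,0,0,0]]'; python3 go.py 380 -300 230
```

```text
time: 25.3
position: [610.1, -157.2, 45.8]
orientation: [0.0, 0.681, 0.732, 0.0]
ft_force: [-0.4, -0.7, -0.1]
gripper_width: 46.8
time: 26.0
position: [613.1, -168.9, 201.3]
orientation: [0.005, 0.681, 0.732, 0.001]
ft_force: [-0.1, 0.4, 0.5]
gripper_width: 46.7
t 26.0 pos [ 613.14 -168.88  201.26] F [-0.09  0.42  0.47] w 46.72 jaw 4.14 z [ 0.008 -0.004 -1.   ] q [-0.46  0.34  1.46 -0.    1.33 -0.53]
d [-114.08 -241.77  -30.06]
```

Backing the arm away (tool -y, toward the base) for a clear final look.

```bash
python3 -m inch '[[0.1,0,-30,-8,0,0,0],[0.1,0,-70,-16,0,0,0],[0.1,0,-110,-24,0,0,0],[0.1,0,-150,-30,0,0,0],[0.1,0,-190,-30,0,0,0],[0.1,0,-230,-30,0,0,0],[0.1,0,-230,-30,0,0,0],[0.1,0,-230,-30,0,0,0]]'|grep -E 'time|pos|ft_f'; python3 - <<'E'
from h import *
from cell import *
P={};P0=pickle.load(open("p0.pkl","rb"))
for n in ("side","top"):
    p=read_camera(n);P[n]=p;b=p["color"][:,:,::-1]
    c=b[150:350,220:440] if n=="side" else b[90:310,150:510]
    cv2.imwrite(f"pics/{n}20.png",cv2.resize(c,(660,600) if n=="side" else (800,489),interpolation=cv2.INTER_CUBIC))
for n in P:
    for q in ("weight","jar","wrench","tray_tab"):
        print(n,q,[np.round(r["rect"],1).tolist() for r in search_frame(q,P[n])[:1]])
pickle.dump(P,open("p20.pkl","wb"))
o=get_obs();print(o["time"],np.abs(o["qd"]).max(),o["ft_force"])
E
```

```text
time: 26.8
position: [380.9, -183.5, 225.2]
ft_force: [0.7, -0.1, 0.7]
side weight [[373.2, 217.0, 24.5, 20.9]]
side jar [[383.7, 245.7, 21.3, 33.3]]
side wrench []
side tray_tab [[322.0, 218.4, 44.0, 39.6]]
top weight [[315.3, 109.2, 22.9, 28.4]]
top jar []
top wrench [[170.5, 240.5, 48.7, 51.5]]
top tray_tab []
27.3 0.004259219210519888 [ 0.29898933 -0.85885033  0.22725613]
```

View pics/top20.png

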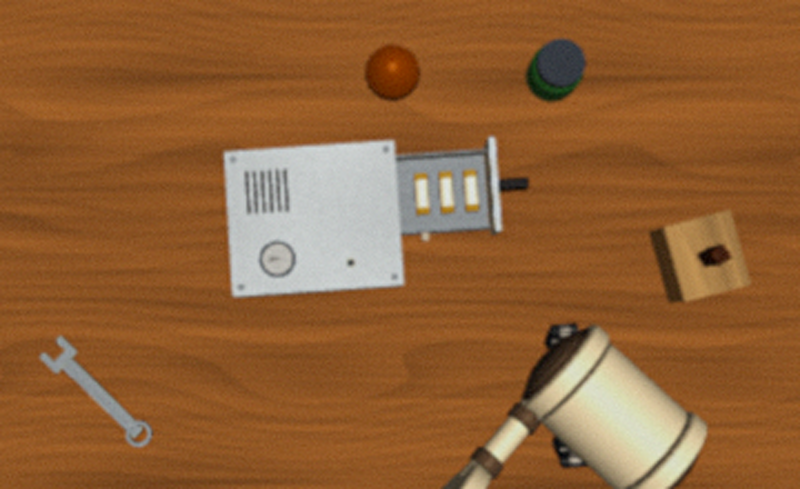

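View pics/side20.png

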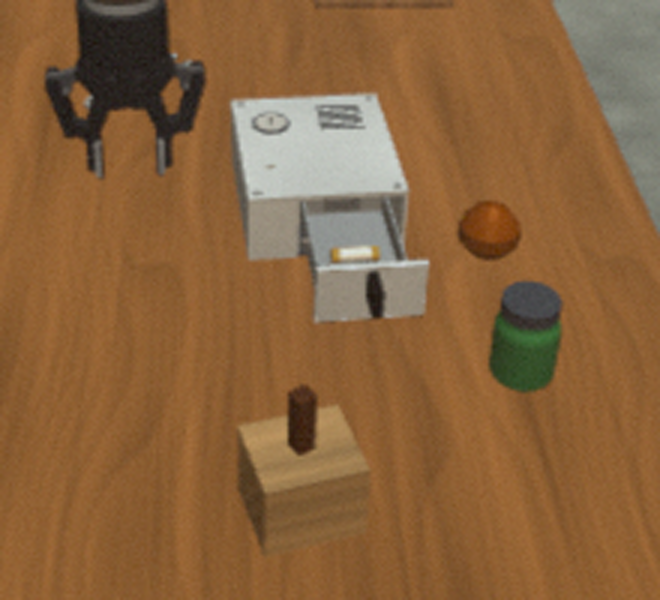

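Both views agree with the goal. The tray panel moved from crop u≈400 to 494 (about 107–110 mm), the rod is upright and seated, and the weight, jar and wrench haven't moved. The gripper is clear of everything, so I'm handing in.

```bash
python3 -c "
from cell import *
print(close_job())"
```

```text
the job is handed in; nothing more can be done
None
```

I released the latch with the rod, put the rod back in its stand and pulled the tray out to its stop. I handed the job in at about 27 s of the 58 s limit; it gave no verdict.

- **Latch:** the rod met the pad about 39 mm below the unit's top face. The highest force I read while pressing was 6.6 N, against the 20 N limit; readings came only at the end of each short step. The tray sprung out while the shank was still in the hole. The tab moved about 7 px in the side view, which is roughly 37 mm.
- **Rod:** I lowered it back into the stand until it made contact at the same height as when I picked it up. The last pictures show it upright and seated.
- **Tray:** I pinched the tab and pulled about 73 mm. At that point the pull rose to about 10 N with no further movement, so it was at its stop. The last top picture puts it roughly 107–110 mm out.
- **Other objects:** the pictures show the paperweight, jar and wrench where they started. The gripper was open, clear of everything and at rest.

**Checks that failed or disagreed:**
- The two cameras differed by about 3 mm, mainly in x. I corrected for this against the held rod.
- My tab estimate was about 2 mm off, which gave a side force of about 15 N and an upward force of about 13 N when I pinched it. I relaxed both before pulling.
- In the final detection, the network missed the wrench in the side view, and the jar and tab in the top view. I checked those by eye in the pictures instead.

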